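# Ready the ball dish over the closed valve bin

### The job

Gently lower the oak lid until the valve bin is fully shut, so that the ball cannot drop among the valves. Then pick up the dish by its bridge handle, keeping it level with the loose ball in its middle, give it about a quarter turn so that its spout points straight out over the end of the bin beside which the open steel pot stands, and finish while still holding it level and still, its underside about 90 mm above the middle of the closed lid. Leave everything else where it stands.

Things in the scene. Friction and masses are not known exactly. Their poses are not given: they have to be found in the camera images.
- lid (a joint): oak lid of the bin, hinged along the bin's far long rim. 0 = fully shut, grows as it opens (rad), at most 1.2; starts part open, front edge up. The hinge is stiff: the lid stays where it is left, and a push of 1 to 3 N down near its front edge lowers it; follow the edge round its arc, since a fingertip pressed straight down on the steep lid can bind instead of sliding.
- lid_hinge (a point): middle of the lid's hinge line, on the lid's underside, 50 mm above the desk; its axes turn with the lid: y lies along the hinge, -x runs along the lid towards its front edge (150 mm away), z out of its upper face (8 mm above). The lid is 160 mm wide; a brass knob stands 35 mm high in the middle of its width, 30 mm from the front edge
- bin: fixed oak valve bin, 150 mm (x, front to back) by 160 mm (y, end to end), 50 mm high, origin at the centre of its underside on the desk; its -x side is the front, towards the robot, and the hinge is at +x. Its ends are its +y and -y sides. The shut lid's top is 58 mm above the desk and its middle is over this origin
- dish: round aluminium dish 105 mm across on a 68 mm foot, 0.13 to 0.24 kg, origin at the centre of its underside; z up; +x points along its spout, which at first points roughly away from the robot. Its floor falls 10 degrees to the middle; the rim is 23 mm high and open at the spout. A steel bridge handle runs along y over the middle: a flat bar 10 mm thick (x), 14 mm tall (z 78 to 92 mm), about 100 mm clear between its two uprights at the rim
- dish_spout (a point): tip of the dish's spout, 67 mm from the dish's axis along its +x, 15 mm above its underside
- dish_mid (a point): where the ball's centre belongs: on the dish's axis, 16 mm above its underside
- ball_center (a point): centre of the loose steel ball, 20 mm in diameter, 33 g, which lies in the middle of the dish and rolls freely
- jar: open dark steel pot, 50 mm across, 50 mm high, loose, standing about 128 mm from the bin's centre beside one of its two ends (either); origin at the centre of its underside. The spout must end up pointing to this side
- crystal: copper crystal holder, a small block 40 by 34 by 45 mm, loose, beside the bin's other end; origin under its centre; leave alone
- key: morse key on a black base 130 by 75 mm, 47 mm high, loose, at the other side of the desk from the dish; origin under its centre; leave alone
- valve1: rectifier valve, clear glass on a black base, 46 mm across, 126 mm tall, loose and upright behind the bin; origin under its centre; leave alone
- valve2: a second such valve
- valve3: a third such valve
- mug: white mug, 76 mm across, 90 mm high; origin under its centre; leave alone
- driver: screwdriver lying on the desk to the right of and behind the bin, crosswise; leave alone
Things that resemble listed ones, but are neither listed nor needed, are in the scene too. What is shaped like the dish but blue is not meant.

How it is judged:
By the outcome, as a careful person would: the job done as asked, in the order asked, and still so for the second after the job is handed in, while the arm keeps its last pose, push and grip.
It also fails if it takes over 64 s, if anything falls off the work surface, if the arm or the gripper's body presses on something with over 40 N, if the wrist force passes 120 N, or if a joint passes its speed limit or range.

### The arm

A 7-joint arm with a two-finger parallel gripper is mounted at the origin on the work surface. World frame = base frame: x ahead of the robot, y to its left, z up, the work surface at z = 0. Lengths are in m, angles in rad, forces in N, time in s.
With the tool pointing down it reaches from about 0.4 to 0.85 m from the base axis. Payload 10.4 kg.
Tool frame: the origin (TCP) lies at the very end of the fingers, on their centre line; the grasp point (between the pads) lies bot.hold_point_z behind it (bot.hold_point_z is the distance from the TCP to the grasp point, in m); x points along the fingers, y is the direction in which the jaws open and shut, and the axes are right-handed (so a half turn about x gives the same grasp; the last joint's range is limited). The gripper opens to 87 mm and grips with 3 to 60 N. Pads are 19 mm wide; open, the fingers measure 117 mm over their backs; the gripper's body (75 mm by 190 mm) begins 51 mm behind the grasp point.
Start: joints at [-1.136, 0.332, -0.065, 1.46, 0.022, 1.35, -0.088], TCP at [0.276, 0.561, 0.186] pointing down, gripper open.
Joint ranges: [-2.6, 2.6], [-0.5, 2.12], [-1.47, 1.34], [0.16, 2.42], [-1.27, 4.41], [0.06, 2.06], [-2.6, 2.6]. Speed limits (rad/s): [2.22, 2.22, 2.79, 2.79, 3.14, 3.14, 3.14].

### API

Orientations are given as a unit quaternion [w, x, y, z].
In Python, from plant import bot gives the robot as it stands.
- The arm moves only by the tool apply_moves, never from a script. Its argument "rows" is a list of rows, each an object of numbers: "x", "y", "z": the shift along the tool's x, y, z in mm; "rx", "ry", "rz": the turn, a rotation vector about the tool's x, y, z in degrees; "gripper": the finger opening in mm, from 0 to 87. A call has 1 to 12 rows; each row shifts and turns the commanded pose from where the row before left it, along the tool's axes as they then stand; what a row does not reach is not made up. A row lasts 1/12 s, in which the tool goes at most 41.7 mm and 7.16 degrees, less where a joint would pass 70% of its speed; a pose out of reach is approached as far as the arm can. A call is refused whole if a number of a shift passes 41.7 or a number of a turn 7.16, either way. A call with a gripper value outside its range is refused whole. The fingers move at their own pace and stop on an object; "force" is the grip in N (left out, the last holds). Time passes only in rows, so rows that do not move let the fingers close. It gives the time, the measured TCP pose, the force and the opening at its end, in the units of the state.
- bot.observe(): the state, without advancing time (a new reading comes with each control period).
- bot.camera(name): name is "side" or "top"; returns a dict with "frame" (384x512x3 uint8, red, green, blue), "fx", "fy", "cx", "cy" (pixels), "rvec" (rotation vector, rad) and "tvec" (3), from world to camera coordinates, as OpenCV has them. Camera axes: x right, y down, z forward; pixel columns grow to the right and rows downward; lengths in m; the calibration is good to about 2 mm. A picture is of the moment at which its call begins. There is no depth.
- bot.job_done(): hands the job in, once; it reports no verdict.
The state is a dict: "time": time; "joints": joint angles; "joint_vel": joint speeds; "tau": joint torques, N m; "tool_pos": TCP position; "eef_rot": TCP orientation; "wrist_force": force on the tool from outside, world axes, zero at the start; "wrist_torque": the same for the moment, N m; "opening": finger opening in m.
Only numpy, scipy, OpenCV 4.12 (cv2) and the standard library are available. Lean on these libraries where they do the work, as an engineer would, in place of code of your own. Each camera call takes 0.05 s, during which the arm holds its last target.

## Working session

There is one attempt and no reset: what is moved stays moved. The work goes in short steps, Python scripts to look and compute and a tool call to move; the robot and the scene stay as the last step left them, time stands still between calls to the robot, and variables do not carry over. Pictures are saved under pics/ and viewed, and the job is handed in when it is done.

Besides the shell and the picture viewer there is one more tool, called after ">>>" as name(argument=value, ...), one argument or row to a line, values as JSON. apply_moves: Moves the arm, as the interface text tells. Its arguments: {"type":"object","properties":{"rows":{"type":"array"},"force":{"type":"number"}},"required":["rows"]}

```bash
ls; mkdir -p pics; cat > h.py <<'E'
import numpy as np,cv2
from plant import bot
def cam(n,f=None):
    c=bot.camera(n)
    if f: cv2.imwrite('pics/'+f,c['frame'][:,:,::-1])
    return c
def ray(c,u,v):
    R=cv2.Rodrigues(np.array(c['rvec'],float))[0];t=np.array(c['tvec'],float).ravel()
    d=R.T@np.array([(u-c['cx'])/c['fx'],(v-c['cy'])/c['fy'],1]);o=-R.T@t
    return o,d/np.linalg.norm(d)
def onz(c,u,v,z):
    o,d=ray(c,u,v);return o+d*(z-o[2])/d[2]
def tri(c1,p1,c2,p2):
    o1,d1=ray(c1,*p1);o2,d2=ray(c2,*p2)
    s=np.linalg.lstsq(np.c_[d1,-d2],o2-o1,rcond=None)[0]
    a=o1+d1*s[0];b=o2+d2*s[1];return (a+b)/2,np.linalg.norm(a-b)
def proj(c,p):
    return cv2.projectPoints(np.array(p,float).reshape(-1,3),np.array(c['rvec'],float),np.array(c['tvec'],float),np.array([[c['fx'],0,c['cx']],[0,c['fy'],c['cy']],[0,0,1.]]),None)[0].reshape(-1,2)
E
python3 - <<'E'
from h import *
np.set_printoptions(precision=4,suppress=True)
s=bot.observe();print(s);print(bot.hold_point_z)
import pickle
for n in('side','top'):
    c=cam(n,n+'0.png');pickle.dump(c,open(n+'0.pkl','wb'))
    o,d=ray(c,256,192);print(n,o,d,c['fx'])
    cv2.imwrite('pics/%s0b.png'%n,cv2.resize(c['frame'][:,:,::-1],(800,600),interpolation=cv2.INTER_CUBIC))
E
```

```text
pics
{'time': 0.0, 'joints': array([-1.1356,  0.3329, -0.0647,  1.461 ,  0.0216,  1.3499, -0.0885]), 'joint_vel': array([ 0.0002, -0.0014, -0.0004,  0.0007, -0.0013,  0.0014, -0.0005]), 'tau': array([ -0.0007, -62.3237,   0.0243, -38.9908,  -0.0615,   0.0395,
         0.0001]), 'tool_pos': array([0.276 , 0.5602, 0.1856]), 'eef_rot': array([ 0.6886,  0.1599,  0.6888, -0.1609]), 'wrist_force': array([ 0.0981, -0.1189,  0.0832]), 'wrist_torque': array([ 0.0016, -0.0042,  0.0055]), 'opening': 0.08719534250120878}
0.0187
side [ 0.4183 -0.8604  1.1046] [ 0.1296  0.6379 -0.7591] 472.6113675470326
top [0.3467 0.0195 1.0518] [ 0.2356 -0.0415 -0.971 ] 447.12171830144615
```

View pics/side0b.png

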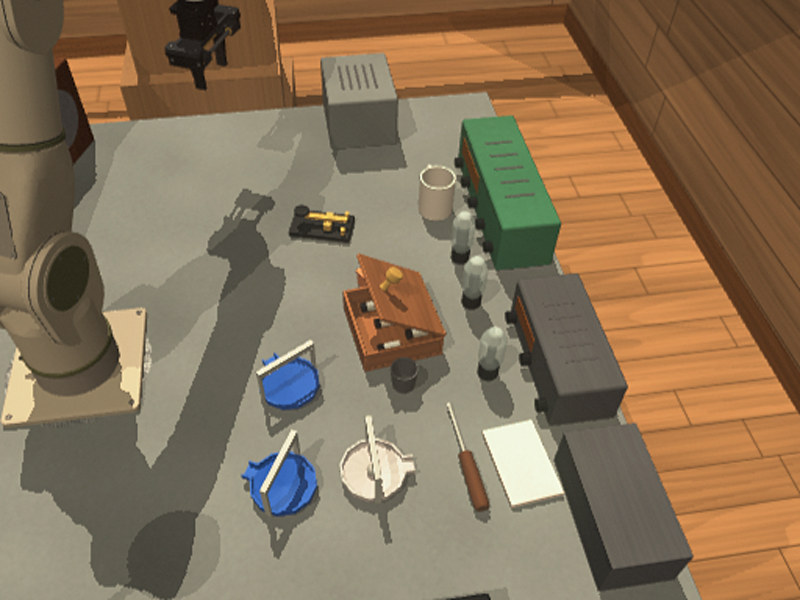

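View pics/top0b.png

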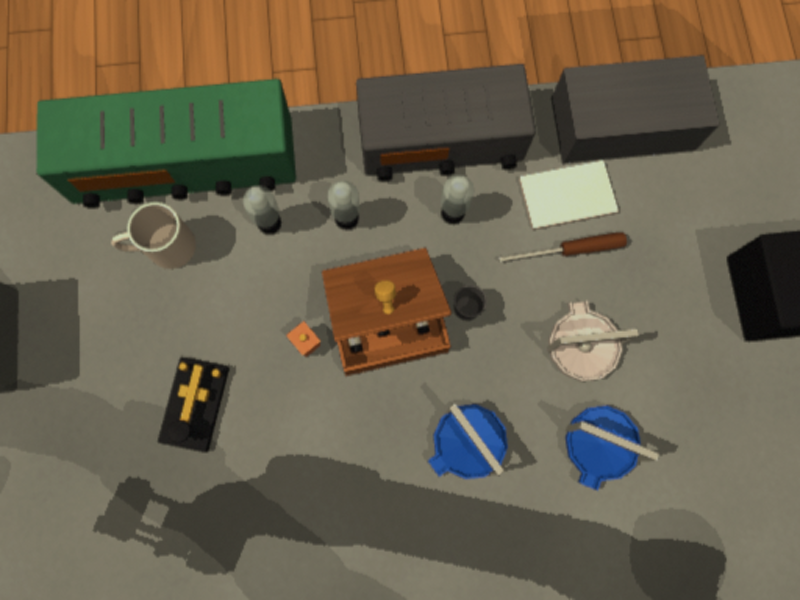

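The side view shows the part-open lid with its knob at (392,280), the pot at (403,375), the white dish at (376,472) and two blue decoys at (290,380) and (282,485). The top view shows the bin at about (388,315), the pot at (468,302) at the bin's -y end, the crystal at (303,338) and the dish at (586,342). Next I'll take enlarged crops.

```bash
python3 - <<'E'
from h import *
import pickle
S=pickle.load(open('side0.pkl','rb'));T=pickle.load(open('top0.pkl','rb'))
def crop(c,x,y,w,h,f,k):
    cv2.imwrite('pics/'+f,cv2.resize(c['frame'][y:y+h,x:x+w,::-1],None,fx=k,fy=k,interpolation=cv2.INTER_CUBIC))
crop(T,190,150,130,95,'t_bin.png',6)
crop(T,340,185,90,65,'t_dish.png',8)
crop(S,205,155,90,95,'s_bin.png',6)
crop(S,205,255,80,75,'s_dish.png',8)
E
```

```text
(no output)
```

View pics/t_bin.png

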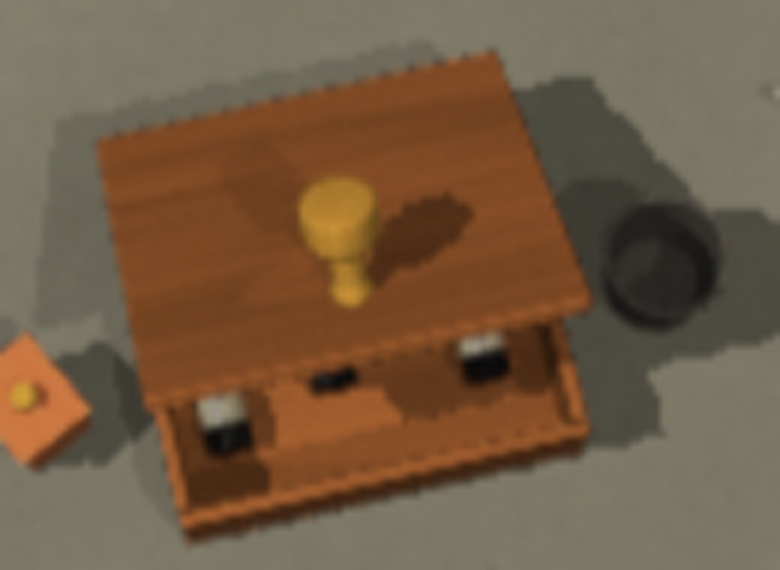

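View pics/t_dish.png

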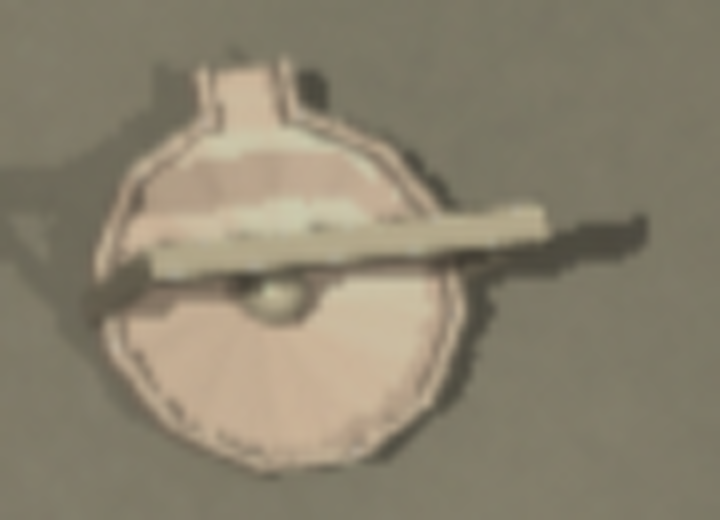

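View pics/s_bin.png

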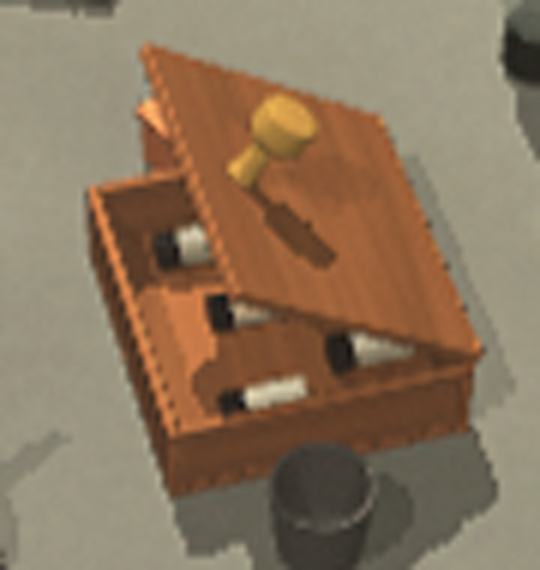

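View pics/s_dish.png

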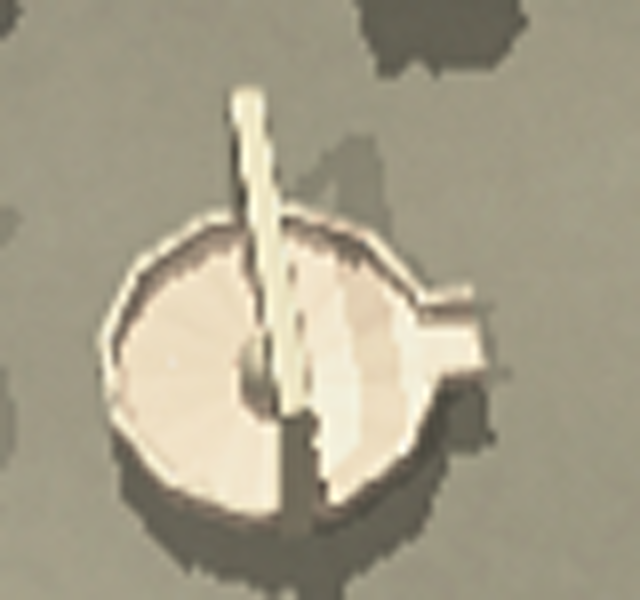

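```bash
python3 - <<'E'
from h import *
import pickle
np.set_printoptions(precision=4,suppress=True)
S=pickle.load(open('side0.pkl','rb'));T=pickle.load(open('top0.pkl','rb'))
t=lambda u,v:(190+u/6-.4,150+v/6-.4); s=lambda u,v:(205+u/6-.4,155+v/6-.4)
P={}
for n,a,b in [('rimL',(187,518),(95,190)),('rimR',(585,437),(175,435)),('lidFL',(148,402),(145,45)),('lidFR',(590,303),(240,298)),('hL',(97,145),(380,118)),('hR',(497,52),(480,350)),('knobtop',(338,195),(290,115)),('jar top',(663,262),(322,478))]:
    P[n],e=tri(T,t(*a),S,s(*b));print(n,P[n],e)
f=(P['lidFL']+P['lidFR'])/2;h=(P['hL']+P['hR'])/2
v=f-h;print('lid len',np.linalg.norm(v),'ang',np.arcsin(v[2]/np.linalg.norm(v)),'w',np.linalg.norm(P['lidFL']-P['lidFR']),np.linalg.norm(P['rimL']-P['rimR']))
for a,b in(('lidFR','lidFL'),('hR','hL'),('rimR','rimL')):
    d=P[b]-P[a];print('yaw',np.degrees(np.arctan2(-d[0],d[1])))
m=(P['rimL']+P['rimR'])/2
r=m-h;print('bin front-back',np.linalg.norm(r[:2]))
# dish
t=lambda u,v:(340+u/8-.4,185+v/8-.4); s=lambda u,v:(205+u/8-.4,255+v/8-.4)
for n,a,b in [('spout',(243,70),(482,345)),('ball',(278,298),(262,375)),('barL',(152,262),(245,100)),('barR',(548,222),(298,405))]:
    P[n],e=tri(T,t(*a),S,s(*b));print(n,P[n],e)
print('ballz .016',onz(T,*t(280,295),.016))
print('rim ctr top',onz(T,*t(282,295),.02), 'side',onz(S,*s(275,365),.02))
for q in[(152,262),(548,222)]: print('bar@.092',onz(T,*t(*q),.092))
for q in[(245,95),(298,405)]: print('bar side@.092',onz(S,*s(*q),.092))
E
```

```text
rimL [0.4976 0.0669 0.0454] 0.0007209127042226339
rimR [ 0.5149 -0.0866  0.0431] 0.004125178245180656
lidFL [0.525  0.0723 0.1392] 0.00025394956024329366
lidFR [ 0.5457 -0.0844  0.136 ] 0.002171408762882696
hL [0.645  0.0882 0.0526] 0.0009480504712350284
hR [ 0.6637 -0.0696  0.0593] 0.0004757981856751575
knobtop [ 0.5841 -0.0004  0.1601] 0.003906045719913554
jar top [ 0.578  -0.1243  0.0488] 0.002767756649448152
lid len 0.14515835490835766 ang 0.597532894393298 w 0.15809356314158451 0.1544961744365286
yaw 7.538049998419644
yaw 6.747827072666896
yaw 6.447097368989944
bin front-back 0.14932286902186814
spout [ 0.5678 -0.2962  0.0121] 0.0005207760283399363
ball [ 0.4977 -0.2956  0.0108] 0.0010244314705660856
barL [ 0.5003 -0.2401  0.0856] 0.00100239555958886
barR [ 0.5001 -0.3484  0.0913] 0.0007278872356315792
ballz .016 [ 0.4983 -0.2948  0.016 ]
rim ctr top [ 0.4977 -0.2941  0.02  ] side [ 0.5011 -0.2976  0.02  ]
bar@.092 [ 0.4998 -0.2384  0.092 ]
bar@.092 [ 0.4996 -0.3482  0.092 ]
bar side@.092 [ 0.4996 -0.2423  0.092 ]
bar side@.092 [ 0.5004 -0.3487  0.092 ]
```

Both crops agree. The bin yaw is about 7°, its centre is about (0.578, 0.000), and the lid angle is about 0.6 rad. The pot is at the -y end. The dish is the white/aluminium one with the ball, centred at (0.499, -0.295), with its bar along y at z of about 0.09 and its spout along +x. The two blue ones are decoys. I'll plan the first move.

```bash
cat >> h.py <<'E'
from scipy.spatial.transform import Rotation as Ro
np.set_printoptions(precision=4,suppress=True)
def pose():
    s=bot.observe();q=s['eef_rot'];return s,np.array(s['tool_pos']),Ro.from_quat([q[1],q[2],q[3],q[0]])
def target(yawj): # tool x down, jaws(y) at angle yawj deg from world x
    a=np.radians(yawj);x=np.array([0,0,-1.]);y=np.array([np.cos(a),np.sin(a),0]);return Ro.from_matrix(np.c_[x,y,np.cross(x,y)])
def delta(p,yawj=None):
    s,p0,R=pose()
    print('t',s['time'],'pos',p0,'F',np.array(s['wrist_force']),'open',s['opening'],'jaw yaw',np.degrees(np.arctan2(*R.as_matrix()[1::-1,1])),'xaxis',R.as_matrix()[:,0])
    print('shift tool mm',R.inv().apply(np.array(p)-p0)*1000)
    if yawj is not None:
        print('rotvec deg',np.degrees((R.inv()*target(yawj)).as_rotvec()))
B=np.radians(7.0);C=np.array([.578,0.,0]);bx=np.array([np.cos(B),np.sin(B),0]);by=np.array([-np.sin(B),np.cos(B),0])
H=C+.075*bx+np.array([0,0,.05])
def lidp(th,r,y,h=.008,off=.0095): # tcp position w/ robot-side finger corner touching
    return H+by*y+bx*(-r*np.cos(th)+h*np.sin(th)+off)+np.array([0,0,r*np.sin(th)+h*np.cos(th)])
E
python3 - <<'E'
from h import *
for th in(.6,.5,.4,.3,.2,.1,0): print(th,lidp(th,.143,.035))
delta(lidp(.6,.143,.035)+[0,0,.03],97);delta(lidp(.6,.143,.035)+[0,0,.03],-83)
print(target(97).as_matrix())
E
```

```text
0.6 [0.5449 0.0312 0.1373]
0.5 [0.5369 0.0302 0.1256]
0.4 [0.53   0.0294 0.1131]
0.3 [0.5244 0.0287 0.0999]
0.2 [0.5201 0.0282 0.0863]
0.1 [0.5172 0.0278 0.0722]
0 [0.5157 0.0276 0.058 ]
t 0.1 pos [0.2761 0.5603 0.1858] F [ 0.723  -0.0116 -0.7275] open 0.08699087595764719 jaw yaw 63.773939712636945 xaxis [-0.0005 -0.0012 -1.    ]
shift tool mm [  18.8907 -355.7731  475.0147]
rotvec deg [-33.2261  -0.0171   0.0708]
t 0.1 pos [0.2761 0.5603 0.1858] F [ 0.723  -0.0116 -0.7275] open 0.08699087595764719 jaw yaw 63.773939712636945 xaxis [-0.0005 -0.0012 -1.    ]
shift tool mm [  18.8907 -355.7731  475.0147]
rotvec deg [146.7739   0.0933   0.0225]
[[ 0.     -0.1219  0.9925]
 [ 0.      0.9925  0.1219]
 [-1.      0.     -0.    ]]
```

>>> apply_moves(
  rows=[
    {"rx":-6.6,"gripper":0},
    {"rx":-6.6,"gripper":0},
    {"rx":-6.6,"gripper":0},
    {"rx":-6.6,"gripper":0},
    {"rx":-6.8,"gripper":0},
    {"y":-15,"z":6,"x":-1},
    {"y":-25,"z":10,"x":-1},
    {"y":-31,"z":11,"x":-1},
    {"y":-31,"z":11,"x":-1},
    {"y":-31,"z":11},
    {"y":-31,"z":11},
    {"y":-31,"z":11},
  ],
  force=10,
)

```text
schema error: expected keys x, y, z, rx, ry, rz, gripper
```

>>> apply_moves(
  rows=[
    {"y":-31,"z":11},
    {"y":-31,"z":11},
    {"y":-31,"z":11},
    {"y":-31,"z":11},
    {"y":-31,"z":11},
    {"y":-31,"z":11},
    {"y":-31,"z":11},
    {"y":-31,"z":11},
    {"y":-31,"z":12},
    {"y":-31,"z":12},
    {"y":-25,"z":10},
    {"y":-15,"z":6},
  ],
)

```text
schema error: expected keys x, y, z, rx, ry, rz, gripper
```

```bash
python3 - <<'E'
from h import *
delta(lidp(.6,.143,.035)+[0,0,.015],97)
E
```

```text
t 0.1 pos [0.2761 0.5603 0.1858] F [ 0.723  -0.0116 -0.7275] open 0.08699087595764719 jaw yaw 63.773939712636945 xaxis [-0.0005 -0.0012 -1.    ]
shift tool mm [  33.8906 -355.7543  475.0137]
rotvec deg [-33.2261  -0.0171   0.0708]
```

>>> apply_moves(
  rows=[
    {"x":0,"y":0,"z":0,"rx":-6.6,"ry":0,"rz":0,"gripper":0},
    {"x":0,"y":0,"z":0,"rx":-6.6,"ry":0,"rz":0,"gripper":0},
    {"x":0,"y":0,"z":0,"rx":-6.6,"ry":0,"rz":0,"gripper":0},
    {"x":0,"y":0,"z":0,"rx":-6.6,"ry":0,"rz":0,"gripper":0},
    {"x":0,"y":0,"z":0,"rx":-6.8,"ry":0,"rz":0,"gripper":0},
    {"x":-1,"y":-15,"z":6,"rx":0,"ry":0,"rz":0,"gripper":0},
    {"x":-1,"y":-25,"z":10,"rx":0,"ry":0,"rz":0,"gripper":0},
    {"x":-1,"y":-31,"z":11,"rx":0,"ry":0,"rz":0,"gripper":0},
    {"x":-1,"y":-31,"z":11,"rx":0,"ry":0,"rz":0,"gripper":0},
    {"x":0,"y":-31,"z":11,"rx":0,"ry":0,"rz":0,"gripper":0},
    {"x":0,"y":-31,"z":11,"rx":0,"ry":0,"rz":0,"gripper":0},
    {"x":0,"y":-31,"z":11,"rx":0,"ry":0,"rz":0,"gripper":0},
  ],
  force=10,
)

```text
time: 1.1
tool_pos: [0.371, 0.3734, 0.1903]
eef_rot: [0.706, -0.042, 0.706, 0.042]
wrist_force: [0.6, -0.0, -0.1]
opening: 0.0148
```

>>> apply_moves(
  rows=[
    {"x":0,"y":-31,"z":11,"rx":0,"ry":0,"rz":0,"gripper":0},
    {"x":0,"y":-31,"z":11,"rx":0,"ry":0,"rz":0,"gripper":0},
    {"x":0,"y":-31,"z":11,"rx":0,"ry":0,"rz":0,"gripper":0},
    {"x":0,"y":-31,"z":11,"rx":0,"ry":0,"rz":0,"gripper":0},
    {"x":0,"y":-31,"z":11,"rx":0,"ry":0,"rz":0,"gripper":0},
    {"x":0,"y":-31,"z":11,"rx":0,"ry":0,"rz":0,"gripper":0},
    {"x":0,"y":-31,"z":11,"rx":0,"ry":0,"rz":0,"gripper":0},
    {"x":0,"y":-31,"z":11,"rx":0,"ry":0,"rz":0,"gripper":0},
    {"x":0,"y":-25,"z":10,"rx":0,"ry":0,"rz":0,"gripper":0},
    {"x":0,"y":-15,"z":6,"rx":0,"ry":0,"rz":0,"gripper":0},
    {"x":0,"y":0,"z":0,"rx":0,"ry":0,"rz":0,"gripper":0},
  ],
)

```text
time: 2.02
tool_pos: [0.5096, 0.0976, 0.1903]
eef_rot: [0.706, -0.04, 0.706, 0.04]
wrist_force: [-1.4, -0.1, -0.6]
opening: 0.0002
```

```bash
python3 - <<'E'
from h import *
delta(lidp(.6,.143,.035)+[0,0,.015],97)
E
```

```text
t 2.0167 pos [0.5096 0.0976 0.1903] F [-1.395  -0.1437 -0.6171] open 0.00024059673299753117 jaw yaw 96.49155870711328 xaxis [ 0.0002 -0.0011 -1.    ]
shift tool mm [ 38.0389 -69.8933  27.589 ]
rotvec deg [-0.5084  0.0039  0.0624]
```

>>> apply_moves(
  rows=[
    {"x":0,"y":-18,"z":7,"rx":-0.5,"ry":0,"rz":0,"gripper":0},
    {"x":0,"y":-18,"z":7,"rx":0,"ry":0,"rz":0,"gripper":0},
    {"x":0,"y":-18,"z":7,"rx":0,"ry":0,"rz":0,"gripper":0},
    {"x":0,"y":-16,"z":7,"rx":0,"ry":0,"rz":0,"gripper":0},
    {"x":12,"y":0,"z":0,"rx":0,"ry":0,"rz":0,"gripper":0},
    {"x":12,"y":0,"z":0,"rx":0,"ry":0,"rz":0,"gripper":0},
    {"x":8,"y":0,"z":0,"rx":0,"ry":0,"rz":0,"gripper":0},
    {"x":0,"y":0,"z":0,"rx":0,"ry":0,"rz":0,"gripper":0},
  ],
)

```text
time: 2.68
tool_pos: [0.5433, 0.0378, 0.1558]
eef_rot: [0.704, -0.046, 0.707, 0.047]
wrist_force: [-0.2, -0.3, -0.2]
opening: 0.0005
```

```bash
python3 - <<'E'
from h import *
delta(lidp(.6,.143,.035),97)
c=cam('side');d=cam('top')
a=cv2.resize(c['frame'][120:270,150:350,::-1],None,fx=3,fy=3,interpolation=cv2.INTER_CUBIC)
cv2.imwrite('pics/s1.png',a)
E
```

```text
t 2.6833 pos [0.5433 0.0378 0.1558] F [-0.1667 -0.2834 -0.2188] open 0.0005187131023478964 jaw yaw 97.54229493134815 xaxis [-0.0041 -0.0002 -1.    ]
shift tool mm [18.4044 -6.7846  0.8663]
rotvec deg [ 0.5423 -0.2337 -0.02  ]
```

View pics/s1.png

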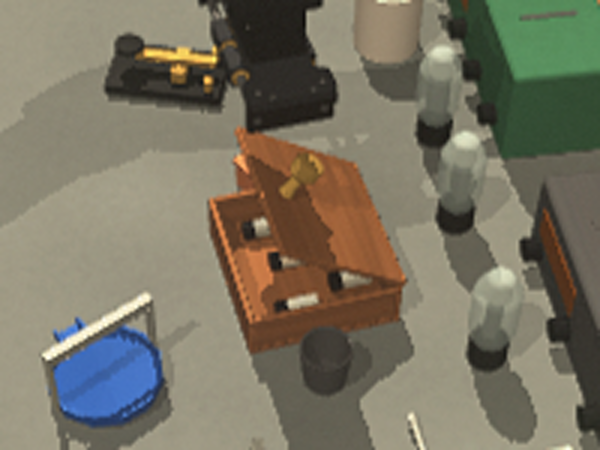

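```bash
python3 - <<'E'
from h import *
c=cam('side','s2.png');d=cam('top','t2.png')
s,p,R=pose();print(p,R.as_matrix())
for k in(c,d):
  for z in(0,.05,.1): print((proj(k,p+[0,0,z])))
a=cv2.resize(c['frame'][:,100:356,::-1],None,fx=2,fy=2);b=cv2.resize(d['frame'][60:260,130:330,::-1],None,fx=2.5,fy=2.5)
cv2.imwrite('pics/s2a.png',cv2.resize(a,(400,600)));cv2.imwrite('pics/t2a.png',b)
cv2.imwrite('pics/s2c.png',cv2.resize(c['frame'][90:250,150:350,::-1],None,fx=3.5,fy=3.5))
E
```

```text
[0.5453 0.0373 0.1589] [[ 0.0006 -0.1308  0.9914]
 [ 0.0004  0.9914  0.1308]
 [-1.      0.0003  0.0006]]
[[237.5315 165.378 ]]
[[237.5122 152.4832]]
[[237.4916 138.7947]]
[[229.7169 203.2932]]
[[228.6637 197.762 ]]
[[227.4847 191.57  ]]
```

View pics/s2c.png

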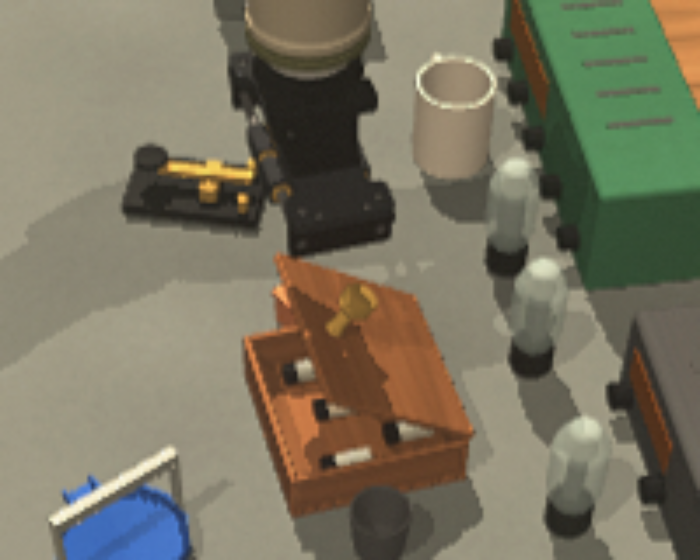

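View pics/t2a.png

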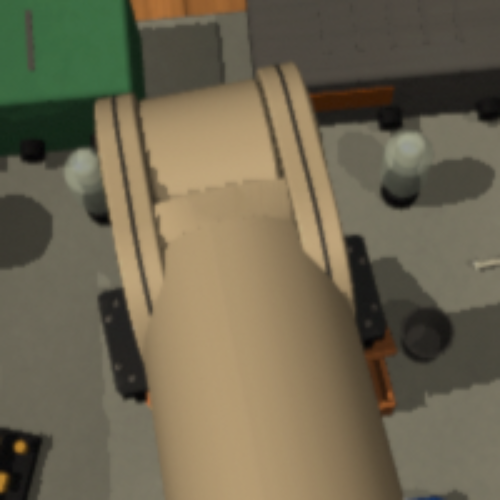

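>>> apply_moves(
  rows=[
    {"x":6,"y":-2,"z":1,"rx":0,"ry":0,"rz":0,"gripper":0},
    {"x":5,"y":-2,"z":1,"rx":0,"ry":0,"rz":0,"gripper":0},
    {"x":3,"y":0,"z":0,"rx":0,"ry":0,"rz":0,"gripper":0},
    {"x":2,"y":0,"z":0,"rx":0,"ry":0,"rz":0,"gripper":0},
    {"x":2,"y":0,"z":-1.5,"rx":0,"ry":0,"rz":0,"gripper":0},
    {"x":2,"y":0,"z":-1.5,"rx":0,"ry":0,"rz":0,"gripper":0},
  ],
)

```text
time: 3.38
tool_pos: [0.5447, 0.0325, 0.1382]
eef_rot: [0.706, -0.046, 0.706, 0.046]
wrist_force: [-0.9, 0.6, -0.5]
opening: 0.0007
```

```bash
python3 - <<'E'
from h import *
delta(lidp(.55,.143,.035),97)
E
```

```text
t 3.3833 pos [0.5447 0.0325 0.1382] F [-0.9454  0.6203 -0.4647] open 0.0007032636636777662 jaw yaw 97.47091432828438 xaxis [-0.0001  0.     -1.    ]
shift tool mm [ 6.6276 -1.3182 -4.1243]
rotvec deg [ 0.4709 -0.0062 -0.0021]
```

>>> apply_moves(
  rows=[
    {"x":2.4,"y":0,"z":-1.7,"rx":0,"ry":0,"rz":0,"gripper":0},
    {"x":2.4,"y":0,"z":-1.7,"rx":0,"ry":0,"rz":0,"gripper":0},
    {"x":2.4,"y":0,"z":-1.6,"rx":0,"ry":0,"rz":0,"gripper":0},
    {"x":2.4,"y":0,"z":-1.6,"rx":0,"ry":0,"rz":0,"gripper":0},
    {"x":2.5,"y":0,"z":-1.4,"rx":0,"ry":0,"rz":0,"gripper":0},
  ],
)

```text
time: 3.8
tool_pos: [0.5367, 0.0315, 0.1261]
eef_rot: [0.706, -0.046, 0.706, 0.046]
wrist_force: [0.2, -0.2, -0.5]
opening: 0.0008
```

```bash
python3 - <<'E'
from h import *
delta(lidp(.4,.143,.035),97)
c=cam('side');print(pose()[0]['wrist_force'])
cv2.imwrite('pics/s3.png',cv2.resize(c['frame'][120:250,170:330,::-1],None,fx=4,fy=4))
E
```

```text
t 3.8 pos [0.5367 0.0315 0.1261] F [ 0.2129 -0.2173 -0.499 ] open 0.0007684221613749257 jaw yaw 97.47128151046854 xaxis [ 0.0001  0.0001 -1.    ]
shift tool mm [13.0871 -1.2355 -6.9252]
rotvec deg [ 0.4713  0.0052 -0.0067]
[-0.2241 -0.0221 -0.1695]
```

View pics/s3.png

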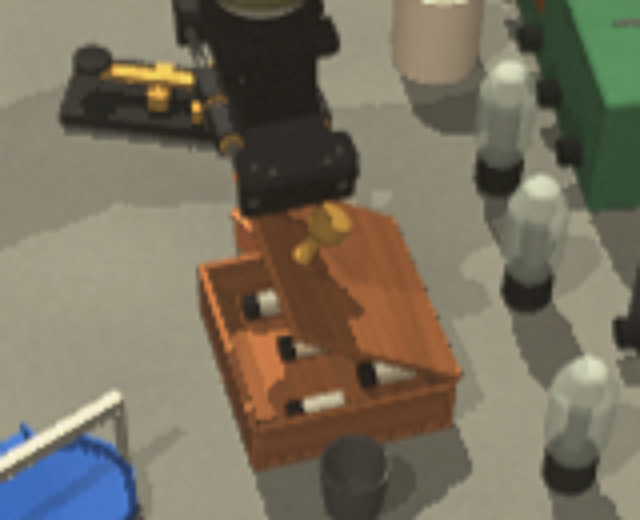

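```bash
python3 - <<'E'
from h import *
import pickle
S=pickle.load(open('side0.pkl','rb'))
for th in(.65,.6,.55,.5,.45): print(th,proj(S,lidp(th,.15,-.08,off=0)),proj(S,lidp(th,.15,.08,off=0)))
E
```

```text
0.65 [[245.2755 201.5348]] [[229.9727 159.4211]]
0.6 [[243.5252 203.3099]] [[228.3935 161.176 ]]
0.55 [[241.8934 205.1063]] [[226.9257 162.9577]]
0.5 [[240.384  206.9182]] [[225.5725 164.7608]]
0.45 [[239.0002 208.7403]] [[224.3372 166.5797]]
```

```bash
python3 - <<'E'
from h import *
import pickle
S=pickle.load(open('side0.pkl','rb'))
c=cam('side')
a=np.hstack([k['frame'][155:230,215:275,::-1] for k in(S,c)])
cv2.imwrite('pics/cmp.png',cv2.resize(a,None,fx=6,fy=6))
E
```

```text
(no output)
```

View pics/cmp.png

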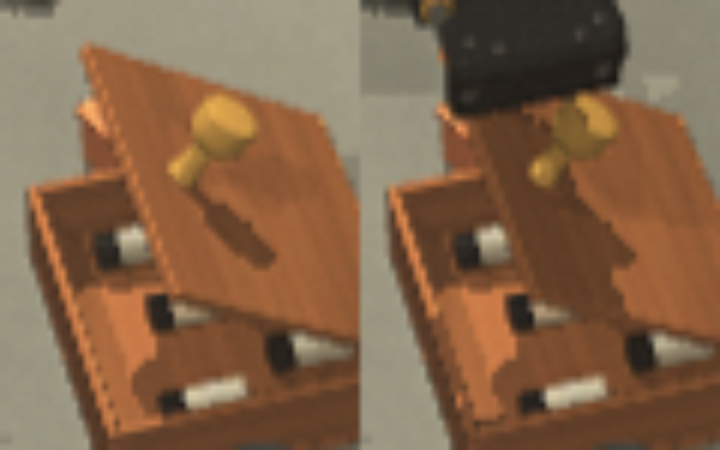

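```bash
python3 - <<'E'
from h import *
c=cam('side');s,p,R=pose();M=R.as_matrix();print(p)
for y in(-.095,.095):
  for z in(-.0375,.0375): print(y,z,proj(c,p+M@np.array([-.07,y,z])))
print('tip',proj(c,[p+M@np.array([0,y,z]) for y in(-.015,.015) for z in(-.0095,.0095)]))
cv2.imwrite('pics/s4.png',cv2.resize(c['frame'][120:200,180:300,::-1],None,fx=6,fy=6))
E
```

```text
[0.5367 0.0315 0.1262]
-0.095 -0.0375 [[230.3571 185.957 ]]
-0.095 0.0375 [[258.3629 180.0973]]
0.095 -0.0375 [[212.8201 137.    ]]
0.095 0.0375 [[238.5369 132.175 ]]
tip [[232.9324 179.7317]
 [239.4953 178.374 ]
 [230.1449 172.1379]
 [236.6236 170.8195]]
```

View pics/s4.png

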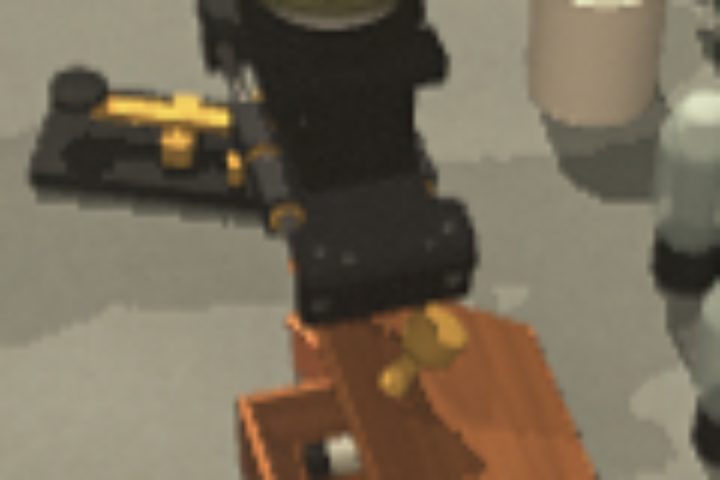

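```bash
python3 - <<'E'
from h import *
import pickle
S=pickle.load(open('side0.pkl','rb'))
p=np.array([.276,.5602,.1856]);q=[.6886,.1599,.6888,-.1609];M=Ro.from_quat([q[1],q[2],q[3],q[0]]).as_matrix()
print(proj(S,[p+M@np.array(k) for k in([0,.05,0],[0,-.05,0],[0,0,0],[-.07,.095,0],[-.07,-.095,0])]))
cv2.imwrite('pics/g0.png',cv2.resize(S['frame'][0:70,90:190,::-1],None,fx=7,fy=7))
E
```

```text
[[143.1271  49.2742]
 [129.9642  65.3669]
 [136.6745  57.163 ]
 [145.773   24.0233]
 [119.6068  54.251 ]]
```

View pics/g0.png

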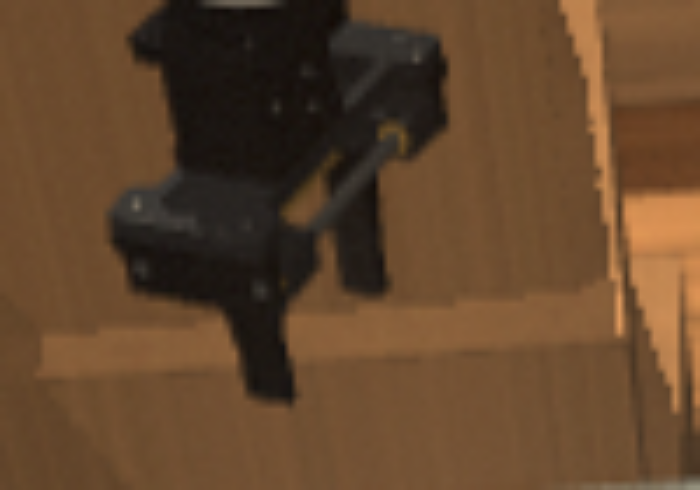

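```bash
python3 - <<'E'
from h import *
c=cam('side');d=cam('top')
cv2.imwrite('pics/a.png',cv2.resize(c['frame'][135:185,215:275,::-1],None,fx=10,fy=10,interpolation=cv2.INTER_CUBIC))
cv2.imwrite('pics/b.png',cv2.resize(d['frame'][140:240,160:300,::-1],None,fx=5,fy=5,interpolation=cv2.INTER_CUBIC))
E
```

```text
(no output)
```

View pics/a.png

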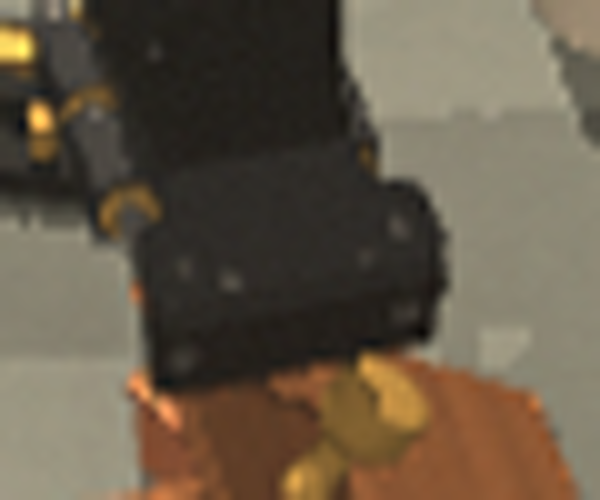

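View pics/b.png

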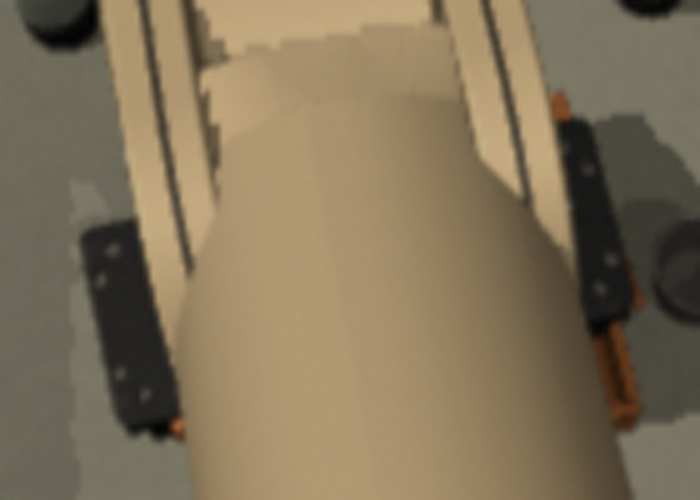

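```bash
python3 - <<'E'
from h import *
c=cam('side');d=cam('top')
s=lambda u,v:(215+u/10-.4,135+v/10-.4);t=lambda u,v:(160+u/5-.4,140+v/5-.4)
for a,b in(((590,122),(442,265)),((630,312),(155,322)),((612,258),(232,280))):
    q,e=tri(d,t(*a),c,s(*b));print(q,e)
s,p,R=pose();print(p)
# check base plate: side full 800 coords
k=.64
for u,v in((5,425),(130,420),(147,308)): print(onz(c,u*k,v*k,.015))
E
```

```text
[ 0.585  -0.059   0.2679] 0.0006169750892988834
[ 0.513  -0.0653  0.2649] 0.0013382672562748511
[ 0.5324 -0.0605  0.2717] 0.0005328359843683747
[0.537  0.0315 0.1265]
[-0.1013 -0.1237  0.015 ]
[ 0.1057 -0.1441  0.015 ]
[0.1209 0.1043 0.015 ]
```

The state's TCP height disagrees with the cameras. The triangulated gripper body matches in x and y, but the body and fingertips sit about 45 mm higher than the state says. Object heights (rim 45, bar about 90 mm) check out in the same cameras, so I'll trust those, and contact. That explains why the lid hasn't been touched yet. I'll move back over the contact point and descend until I feel it.

>>> apply_moves(
  rows=[
    {"x":4,"y":0,"z":5,"rx":-0.4,"ry":0,"rz":0,"gripper":0},
    {"x":6,"y":0,"z":4,"rx":0,"ry":0,"rz":0,"gripper":0},
    {"x":6,"y":0,"z":0,"rx":0,"ry":0,"rz":0,"gripper":0},
    {"x":5,"y":0,"z":0,"rx":0,"ry":0,"rz":0,"gripper":0},
    {"x":3,"y":0,"z":0,"rx":0,"ry":0,"rz":0,"gripper":0},
    {"x":0,"y":0,"z":0,"rx":0,"ry":0,"rz":0,"gripper":0},
  ],
)

```text
time: 4.65
tool_pos: [0.5452, 0.0326, 0.1013]
eef_rot: [0.705, -0.049, 0.706, 0.048]
wrist_force: [-0.1, -0.7, 0.1]
opening: 0.0001
```

```bash
python3 - <<'E'
from h import *
delta(lidp(.6,.143,.035)-[0,0,.045],97)
c=cam('side');print(pose()[0]['wrist_force'])
cv2.imwrite('pics/s5.png',cv2.resize(c['frame'][120:250,170:330,::-1],None,fx=4,fy=4))
E
```

```text
t 4.65 pos [0.5452 0.0326 0.1013] F [-0.0661 -0.7328  0.0625] open 0.00010047148735292688 jaw yaw 97.8650144543625 xaxis [-0.0015 -0.0003 -1.    ]
shift tool mm [ 8.978  -1.3187 -0.4241]
rotvec deg [ 0.865  -0.0847  0.0061]
[ 0.3105 -0.1169 -0.4757]
```

View pics/s5.png

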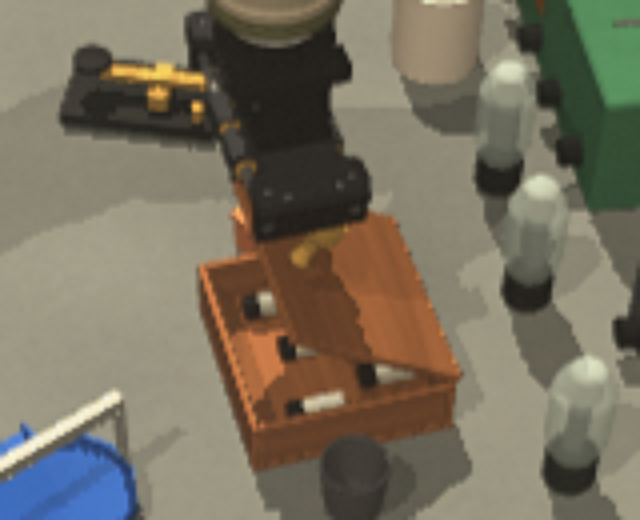

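>>> apply_moves(
  rows=[
    {"x":2.5,"y":0,"z":0,"rx":0.8,"ry":0,"rz":0,"gripper":0},
    {"x":2.5,"y":0,"z":0,"rx":0,"ry":0,"rz":0,"gripper":0},
    {"x":2,"y":0,"z":-0.7,"rx":0,"ry":0,"rz":0,"gripper":0},
    {"x":2,"y":0,"z":-1.4,"rx":0,"ry":0,"rz":0,"gripper":0},
    {"x":2,"y":0,"z":-1.4,"rx":0,"ry":0,"rz":0,"gripper":0},
  ],
)

```text
time: 5.12
tool_pos: [0.5423, 0.0323, 0.0912]
eef_rot: [0.706, -0.044, 0.706, 0.044]
wrist_force: [0.0, -0.0, 0.9]
opening: 0.0005
```

>>> apply_moves(
  rows=[
    {"x":2,"y":0,"z":-1.3,"rx":0,"ry":0,"rz":0,"gripper":0},
    {"x":2,"y":0,"z":-1.3,"rx":0,"ry":0,"rz":0,"gripper":0},
  ],
)

```text
time: 5.28
tool_pos: [0.5397, 0.0319, 0.0872]
eef_rot: [0.706, -0.044, 0.706, 0.044]
wrist_force: [1.0, 0.4, 0.9]
opening: 0.0005
```

>>> apply_moves(
  rows=[
    {"x":2.2,"y":0,"z":-1.4,"rx":0,"ry":0,"rz":0,"gripper":0},
    {"x":2.2,"y":0,"z":-1.4,"rx":0,"ry":0,"rz":0,"gripper":0},
    {"x":2.3,"y":0,"z":-1.3,"rx":0,"ry":0,"rz":0,"gripper":0},
    {"x":2.3,"y":0,"z":-1.3,"rx":0,"ry":0,"rz":0,"gripper":0},
  ],
)

```text
time: 5.62
tool_pos: [0.5343, 0.0313, 0.0781]
eef_rot: [0.706, -0.044, 0.706, 0.044]
wrist_force: [1.4, 0.1, 0.4]
opening: 0.0003
```

```bash
python3 - <<'E'
from h import *
delta(lidp(.4,.143,.035)-[0,0,.045],97)
c=cam('side');print(pose()[0]['wrist_force'])
cv2.imwrite('pics/s6.png',cv2.resize(c['frame'][120:250,170:330,::-1],None,fx=4,fy=4))
E
```

```text
t 5.6167 pos [0.5343 0.0313 0.0781] F [1.3811 0.111  0.3808] open 0.00033544322770385387 jaw yaw 97.0715001631069 xaxis [ 0.0001  0.0001 -1.    ]
shift tool mm [10.0667 -1.3739 -4.5214]
rotvec deg [ 0.0715  0.0085 -0.0055]
[ 0.7252 -0.012   0.5055]
```

View pics/s6.png

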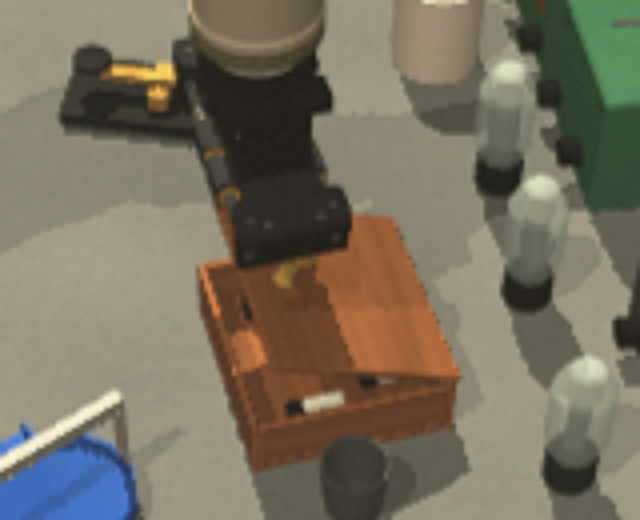

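>>> apply_moves(
  rows=[
    {"x":2.6,"y":0,"z":-1.4,"rx":0,"ry":0,"rz":0,"gripper":0},
    {"x":2.6,"y":0,"z":-1.3,"rx":0,"ry":0,"rz":0,"gripper":0},
    {"x":2.6,"y":0,"z":-1.2,"rx":0,"ry":0,"rz":0,"gripper":0},
    {"x":2.7,"y":0,"z":-1.2,"rx":0,"ry":0,"rz":0,"gripper":0},
    {"x":2.7,"y":0,"z":-1.1,"rx":0,"ry":0,"rz":0,"gripper":0},
    {"x":2.7,"y":0,"z":-1.1,"rx":0,"ry":0,"rz":0,"gripper":0},
    {"x":2.7,"y":0,"z":-1.0,"rx":0,"ry":0,"rz":0,"gripper":0},
    {"x":2.7,"y":0,"z":-0.9,"rx":0,"ry":0,"rz":0,"gripper":0},
  ],
)

```text
time: 6.33
tool_pos: [0.5251, 0.0301, 0.0567]
eef_rot: [0.706, -0.044, 0.706, 0.044]
wrist_force: [0.4, -0.5, 0.2]
opening: 0.0001
```

>>> apply_moves(
  rows=[
    {"x":2.7,"y":0,"z":-0.8,"rx":0,"ry":0,"rz":0,"gripper":0},
    {"x":2.7,"y":0,"z":-0.7,"rx":0,"ry":0,"rz":0,"gripper":0},
    {"x":2.7,"y":0,"z":-0.7,"rx":0,"ry":0,"rz":0,"gripper":0},
    {"x":2.7,"y":0,"z":-0.6,"rx":0,"ry":0,"rz":0,"gripper":0},
    {"x":2.7,"y":0,"z":-0.5,"rx":0,"ry":0,"rz":0,"gripper":0},
    {"x":2.7,"y":0,"z":-0.5,"rx":0,"ry":0,"rz":0,"gripper":0},
  ],
)

```text
time: 6.83
tool_pos: [0.5213, 0.0297, 0.0405]
eef_rot: [0.706, -0.044, 0.706, 0.044]
wrist_force: [-0.4, 0.4, 0.9]
opening: 0.0003
```

```bash
python3 - <<'E'
from h import *
delta(lidp(0,.143,.035)-[0,0,.045],97)
c=cam('side');print(pose()[0]['wrist_force'])
cv2.imwrite('pics/s7.png',cv2.resize(c['frame'][120:250,170:330,::-1],None,fx=4,fy=4))
E
```

```text
t 6.8333 pos [0.5213 0.0297 0.0405] F [-0.3595  0.4386  0.863 ] open 0.0002896416905086654 jaw yaw 97.07006071159833 xaxis [-0.0003  0.0001 -1.    ]
shift tool mm [27.5051 -1.3715 -5.7885]
rotvec deg [ 0.0701 -0.0178 -0.0054]
[-0.095   0.4439  0.3893]
```

View pics/s7.png

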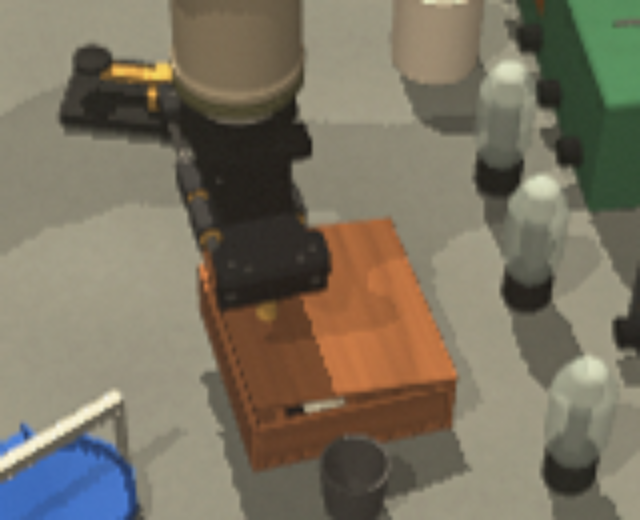

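>>> apply_moves(
  rows=[
    {"x":2.7,"y":0,"z":-0.4,"rx":0,"ry":0,"rz":0,"gripper":0},
    {"x":2.7,"y":0,"z":-0.4,"rx":0,"ry":0,"rz":0,"gripper":0},
    {"x":2.7,"y":0,"z":-0.3,"rx":0,"ry":0,"rz":0,"gripper":0},
    {"x":2.7,"y":0,"z":-0.2,"rx":0,"ry":0,"rz":0,"gripper":0},
    {"x":2.7,"y":0,"z":-0.2,"rx":0,"ry":0,"rz":0,"gripper":0},
    {"x":2.5,"y":0,"z":0,"rx":0,"ry":0,"rz":0,"gripper":0},
    {"x":2,"y":0,"z":0,"rx":0,"ry":0,"rz":0,"gripper":0},
  ],
)

```text
time: 7.47
tool_pos: [0.5199, 0.0295, 0.0226]
eef_rot: [0.706, -0.044, 0.706, 0.044]
wrist_force: [-6.8, 0.4, 23.1]
opening: 0.0
```

>>> apply_moves(
  rows=[
    {"x":1.5,"y":0,"z":0,"rx":0,"ry":0,"rz":0,"gripper":0},
    {"x":1.5,"y":0,"z":0,"rx":0,"ry":0,"rz":0,"gripper":0},
    {"x":1,"y":0,"z":0,"rx":0,"ry":0,"rz":0,"gripper":0},
  ],
)

```text
time: 7.72
tool_pos: [0.5201, 0.0296, 0.0222]
eef_rot: [0.706, -0.043, 0.706, 0.044]
wrist_force: [-25.0, -2.6, 58.2]
opening: 0.0007
```

>>> apply_moves(
  rows=[
    {"x":1,"y":0,"z":0,"rx":0,"ry":0,"rz":0,"gripper":0},
    {"x":1,"y":0,"z":0,"rx":0,"ry":0,"rz":0,"gripper":0},
  ],
)

```text
time: 7.88
tool_pos: [0.5201, 0.0296, 0.0219]
eef_rot: [0.706, -0.043, 0.706, 0.044]
wrist_force: [-34.5, -3.0, 80.8]
opening: 0.0009
```

>>> apply_moves(
  rows=[
    {"x":-4,"y":0,"z":0,"rx":0,"ry":0,"rz":0,"gripper":0},
    {"x":-3,"y":0,"z":0,"rx":0,"ry":0,"rz":0,"gripper":0},
  ],
)

```text
time: 8.05
tool_pos: [0.5206, 0.0296, 0.025]
eef_rot: [0.706, -0.043, 0.705, 0.044]
wrist_force: [0.6, -0.8, 0.0]
opening: 0.0003
```

```bash
python3 - <<'E'
from h import *
delta(lidp(0,.143,.035)-[0,0,.045],97)
c=cam('side');print(pose()[0]['wrist_force'])
cv2.imwrite('pics/s8.png',cv2.resize(c['frame'][120:250,170:330,::-1],None,fx=4,fy=4))
E
```

```text
t 8.05 pos [0.5206 0.0296 0.025 ] F [ 0.6446 -0.7803  0.0239] open 0.0003323549052735899 jaw yaw 97.06216044425334 xaxis [ 0.0017  0.0007 -1.    ]
shift tool mm [11.9906 -1.378  -5.1747]
rotvec deg [ 0.0621  0.1042 -0.0293]
[0.1688 0.419  0.3971]
```

View pics/s8.png

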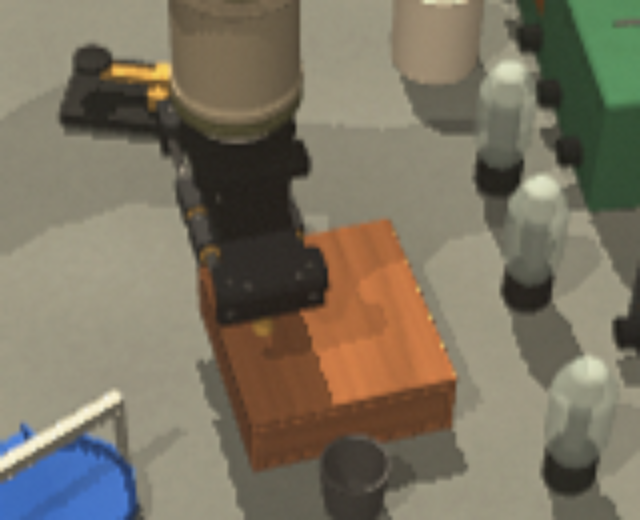

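>>> apply_moves(
  rows=[
    {"x":-10,"y":0,"z":0,"rx":0,"ry":0,"rz":0,"gripper":0},
    {"x":-25,"y":0,"z":0,"rx":0,"ry":0,"rz":0,"gripper":0},
    {"x":-30,"y":0,"z":0,"rx":0,"ry":0,"rz":0,"gripper":0},
    {"x":-30,"y":0,"z":0,"rx":0,"ry":0,"rz":0,"gripper":40},
    {"x":-25,"y":-15,"z":0,"rx":0,"ry":0,"rz":0,"gripper":70},
    {"x":-10,"y":-25,"z":-3,"rx":0,"ry":0,"rz":0,"gripper":87},
    {"x":0,"y":-30,"z":-5,"rx":0,"ry":0,"rz":0,"gripper":87},
    {"x":0,"y":-30,"z":-5,"rx":0,"ry":0,"rz":0,"gripper":87},
    {"x":0,"y":-30,"z":-5,"rx":0,"ry":0,"rz":0,"gripper":87},
    {"x":0,"y":-30,"z":-5,"rx":0,"ry":0,"rz":0,"gripper":87},
    {"x":0,"y":-30,"z":-5,"rx":0,"ry":0,"rz":0,"gripper":87},
    {"x":0,"y":-30,"z":-5,"rx":0,"ry":0,"rz":0,"gripper":87},
  ],
)

```text
time: 9.1
tool_pos: [0.514, -0.1943, 0.154]
eef_rot: [0.706, -0.044, 0.706, 0.044]
wrist_force: [0.1, 0.8, 0.1]
opening: 0.0525
```

```bash
python3 - <<'E'
from h import *
delta([.4995,-.295,.100],180);delta([.4995,-.295,.100],0)
print(pose()[0]['joints'])
import pickle
c=cam('side');d=cam('top')
pickle.dump((c,d),open('shut.pkl','wb'))
cv2.imwrite('pics/s9.png',cv2.resize(c['frame'][140:250,190:320,::-1],None,fx=6,fy=6))
cv2.imwrite('pics/t9.png',cv2.resize(d['frame'][130:260,180:380,::-1],None,fx=4,fy=4))
E
```

```text
t 9.1 pos [ 0.514  -0.1943  0.154 ] F [0.059  0.8026 0.0995] open 0.052489858008794396 jaw yaw 97.07828292957598 xaxis [-0.0001  0.0001 -1.    ]
shift tool mm [ 54.0247 -98.1558 -26.7724]
rotvec deg [-82.9217   0.0009  -0.0064]
t 9.1 pos [ 0.514  -0.1943  0.154 ] F [0.059  0.8026 0.0995] open 0.052489858008794396 jaw yaw 97.07828292957598 xaxis [-0.0001  0.0001 -1.    ]
shift tool mm [ 54.0247 -98.1558 -26.7724]
rotvec deg [97.0783 -0.0067 -0.0009]
[-0.1434  0.1911  0.4788  1.7318 -0.0927  1.2411  2.0523]
```

View pics/s9.png

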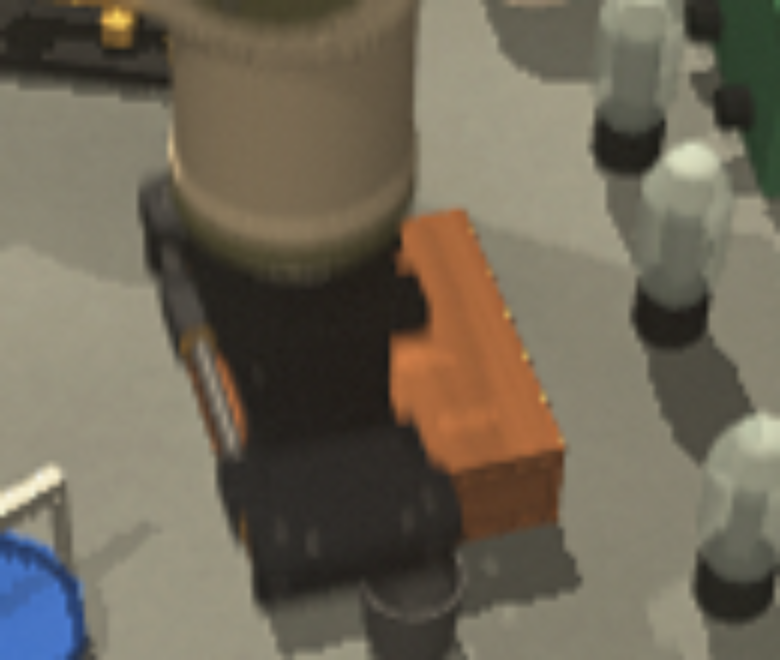

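View pics/t9.png

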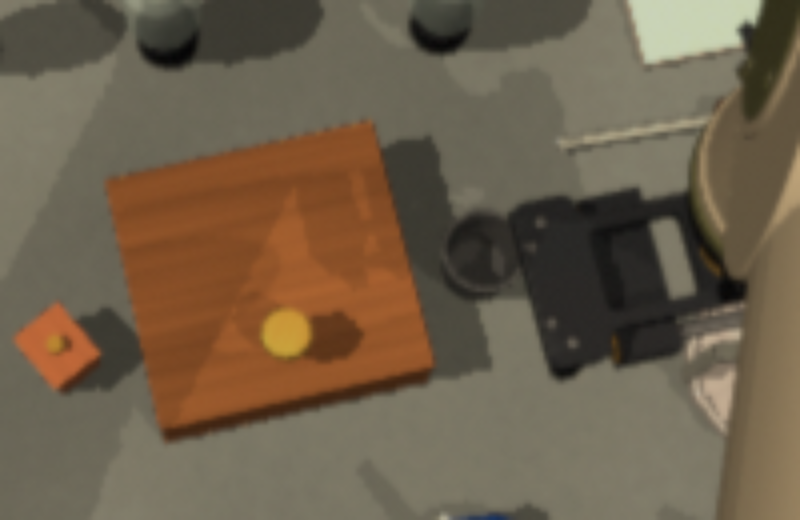

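The top view shows the lid flat and shut, with the knob at (286,332) and both valve compartments covered. The side view is partly blocked. Next I'll refine the bin's centre and yaw from the shut lid's corners and turn the tool towards jaw yaw 0, keeping joint 7 within its range.

```bash
python3 - <<'E'
from h import *
import pickle
c,d=pickle.load(open('shut.pkl','rb'))
Q=[onz(d,180+u/4-.4,130+v/4-.4,.058) for u,v in((108,182),(372,122),(433,368),(165,430))]
Q=np.array(Q);print(Q,Q.mean(0))
e=lambda a,b:np.linalg.norm(Q[a]-Q[b]);print(e(0,1),e(1,2),e(2,3),e(3,0))
for a,b in((1,0),(2,3)):
    k=Q[b]-Q[a];print(np.degrees(np.arctan2(-k[0],k[1])))
for a,b in((3,0),(2,1)):
    k=Q[b]-Q[a];print(np.degrees(np.arctan2(k[1],k[0])))
print('jar',onz(d,180+481/4,130+253/4,.05))
E
```

```text
[[ 0.6395  0.0861  0.058 ]
 [ 0.6599 -0.0696  0.058 ]
 [ 0.5121 -0.0871  0.058 ]
 [ 0.4927  0.0663  0.058 ]] [ 0.5761 -0.0011  0.058 ]
0.15699935128112866 0.14878561673876448 0.15463516723208998 0.14814298869770734
7.44499774227324
7.210321721303141
7.67694455492942
6.765004186251976
jar [ 0.5763 -0.1245  0.05  ]
```

>>> apply_moves(
  rows=[
    {"x":0,"y":-10,"z":-3,"rx":0,"ry":0,"rz":0,"gripper":87},
    {"x":0,"y":0,"z":0,"rx":7,"ry":0,"rz":0,"gripper":87},
    {"x":0,"y":0,"z":0,"rx":7,"ry":0,"rz":0,"gripper":87},
    {"x":0,"y":0,"z":0,"rx":7,"ry":0,"rz":0,"gripper":87},
    {"x":0,"y":0,"z":0,"rx":7,"ry":0,"rz":0,"gripper":87},
    {"x":0,"y":0,"z":0,"rx":7,"ry":0,"rz":0,"gripper":87},
    {"x":0,"y":0,"z":0,"rx":7,"ry":0,"rz":0,"gripper":87},
    {"x":0,"y":0,"z":0,"rx":7,"ry":0,"rz":0,"gripper":87},
    {"x":0,"y":0,"z":0,"rx":7,"ry":0,"rz":0,"gripper":87},
    {"x":0,"y":0,"z":0,"rx":7,"ry":0,"rz":0,"gripper":87},
    {"x":0,"y":0,"z":0,"rx":7,"ry":0,"rz":0,"gripper":87},
    {"x":0,"y":0,"z":0,"rx":7,"ry":0,"rz":0,"gripper":87},
  ],
)

```text
time: 10.2
tool_pos: [0.5127, -0.2023, 0.1538]
eef_rot: [0.578, 0.407, 0.579, -0.406]
wrist_force: [-0.2, 0.4, -0.2]
opening: 0.0867
```

>>> apply_moves(
  rows=[
    {"x":0,"y":0,"z":0,"rx":7,"ry":0,"rz":0,"gripper":87},
    {"x":0,"y":0,"z":0,"rx":7,"ry":0,"rz":0,"gripper":87},
    {"x":0,"y":0,"z":0,"rx":6,"ry":0,"rz":0,"gripper":87},
    {"x":0,"y":0,"z":0,"rx":0,"ry":0,"rz":0,"gripper":87},
  ],
)

```text
time: 10.53
tool_pos: [0.5128, -0.2023, 0.1538]
eef_rot: [0.499, 0.501, 0.5, -0.5]
wrist_force: [-0.0, 0.2, -0.0]
opening: 0.087
```

```bash
python3 - <<'E'
from h import *
delta([.4995,-.295,.100],-0.5)
print(pose()[0]['joints'])
E
```

```text
t 10.5333 pos [ 0.5128 -0.2023  0.1538] F [-0.0405  0.2015 -0.031 ] open 0.08701123535794121 jaw yaw -0.1135609252522328 xaxis [-0.0002  0.0004 -1.    ]
shift tool mm [ 53.741  -13.0613  92.7574]
rotvec deg [ 0.3864 -0.0235  0.0133]
[-0.2945  0.2127  0.6753  1.7352 -0.1402  1.2428  0.4132]
```

>>> apply_moves(
  rows=[
    {"x":0,"y":-1,"z":10,"rx":0,"ry":0,"rz":0,"gripper":87},
    {"x":0,"y":-3,"z":20,"rx":0,"ry":0,"rz":0,"gripper":87},
    {"x":0,"y":-3,"z":20,"rx":0,"ry":0,"rz":0,"gripper":87},
    {"x":5,"y":-3,"z":20,"rx":0,"ry":0,"rz":0,"gripper":87},
    {"x":15,"y":-2,"z":15,"rx":0,"ry":0,"rz":0,"gripper":87},
    {"x":20,"y":-1,"z":8,"rx":0,"ry":0,"rz":0,"gripper":87},
    {"x":14,"y":0,"z":0,"rx":0,"ry":0,"rz":0,"gripper":87},
    {"x":0,"y":0,"z":0,"rx":0,"ry":0,"rz":0,"gripper":87},
    {"x":0,"y":0,"z":0,"rx":0,"ry":0,"rz":0,"gripper":87},
  ],
)

```text
time: 11.28
tool_pos: [0.4992, -0.2964, 0.0996]
eef_rot: [0.5, 0.499, 0.501, -0.499]
wrist_force: [0.7, 0.2, -0.3]
opening: 0.087
```

```bash
python3 - <<'E'
from h import *
delta([.4995,-.295,.031],-0.5)
c=cam('side');d=cam('top')
s,p,R=pose();print(p,proj(c,p+[0,0,.036]),proj(c,[p+[k,0,.036] for k in(-.05,.05)]))
cv2.imwrite('pics/s10.png',cv2.resize(c['frame'][220:340,180:300,::-1],None,fx=5,fy=5))
cv2.imwrite('pics/t10.png',cv2.resize(d['frame'][150:270,320:470,::-1],None,fx=5,fy=5))
E
```

```text
t 11.2833 pos [ 0.4992 -0.2964  0.0996] F [ 0.7352  0.1743 -0.2926] open 0.08703579997423269 jaw yaw 0.2077886997650826 xaxis [-0.0013  0.0004 -1.    ]
shift tool mm [68.566   0.402  -1.3297]
rotvec deg [ 0.7078 -0.0233  0.0768]
[ 0.5003 -0.2964  0.1008] [[238.6155 275.9845]] [[217.3521 278.707 ]
 [259.6759 273.288 ]]
```

View pics/s10.png

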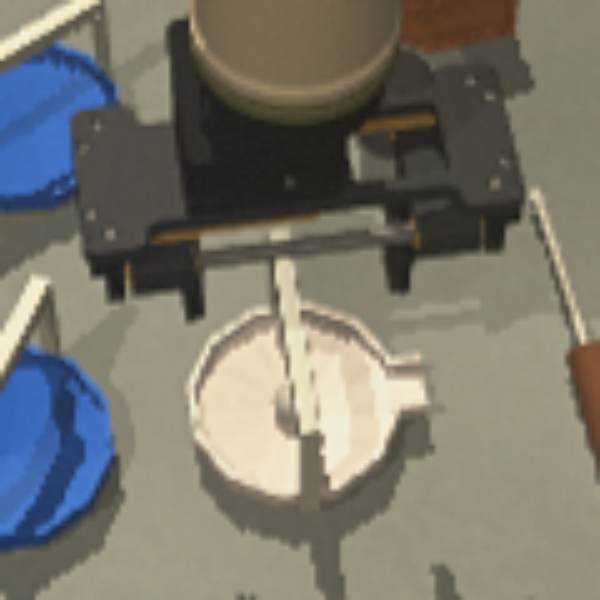

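View pics/t10.png

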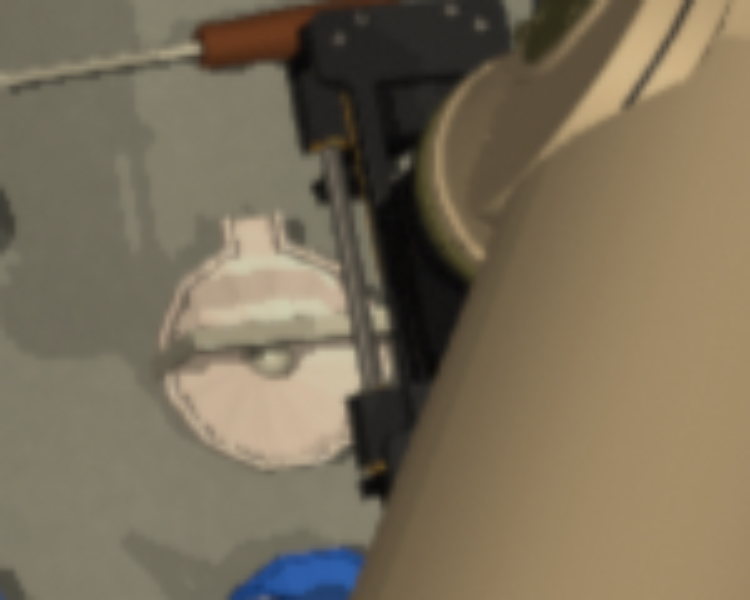

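Here the fingertips appear about 5 px lower than a constant +36 mm offset predicts, so the offset may vary from place to place. I'll measure it here before descending.

```bash
python3 - <<'E'
from h import *
import pickle
c=cam('side');d=cam('top');pickle.dump((c,d),open('g.pkl','wb'))
cv2.imwrite('pics/a2.png',cv2.resize(c['frame'][225:290,185:290,::-1],None,fx=7,fy=7,interpolation=cv2.INTER_CUBIC))
cv2.imwrite('pics/b2.png',cv2.resize(d['frame'][145:260,365:425,::-1],None,fx=5,fy=5,interpolation=cv2.INTER_CUBIC))
print(pose()[1],pose()[0]['time'])
E
```

```text
[ 0.5004 -0.2962  0.1009] 11.4833
```

View pics/a2.png

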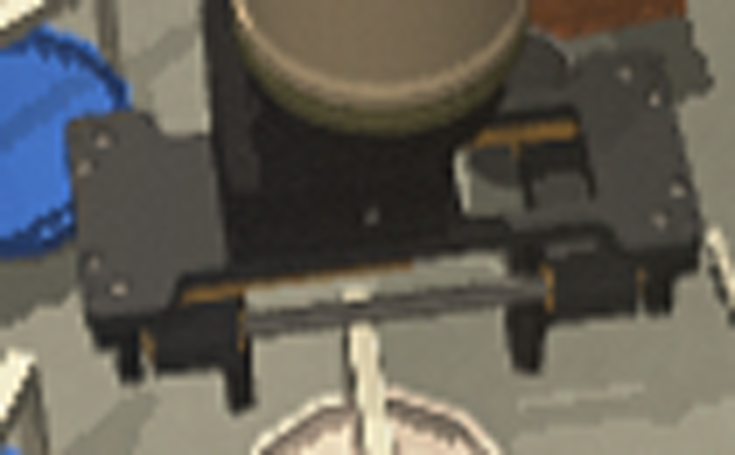

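View pics/b2.png

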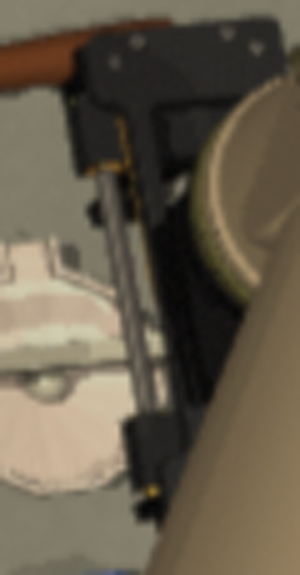

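```bash
python3 - <<'E'
from h import *
import pickle
c,d=pickle.load(open('g.pkl','rb'))
s=lambda u,v:(185+u/7-.4,225+v/7-.4);t=lambda u,v:(365+u/5-.4,145+v/5-.4)
Q=[]
for a,b in(((137,40),(655,98)),((228,33),(678,190)),((112,62),(624,72)),((258,45),(660,222))):
    q,e=tri(d,t(*a),c,s(*b));print(q,e);Q.append(q)
print(np.mean(Q,0))
for z in(.012,.02,.028,.036): print(z,proj(c,[np.array([.5004,-.2962,.1009+z])+[k,0,0] for k in(-.05,.05)]))
E
```

```text
[ 0.5914 -0.2795  0.2465] 0.001236690553562196
[ 0.5911 -0.3145  0.2464] 0.00022459861328256246
[ 0.5836 -0.2685  0.2468] 0.0013161580946391923
[ 0.5843 -0.3249  0.2465] 0.0020848792297652476
[ 0.5876 -0.2968  0.2466]
0.012 [[217.7349 283.8065]
 [259.3692 278.4274]]
0.02 [[217.6234 282.0967]
 [259.4837 276.7046]]
0.028 [[217.5106 280.3681]
 [259.5995 274.9632]]
0.036 [[217.3966 278.6204]
 [259.7165 273.2027]]
```

The bolts triangulate to a body height consistent with the lid pose. Allowing for the near-edge geometry and the cameras reading about 5 mm low, the tip offset is about +33 mm. That agrees with the contact value of +35.5 mm (lid stop at a reading of 0.0224), so I'll use +35.5 and descend onto the bar.

>>> apply_moves(
  rows=[
    {"x":8,"y":-0.3,"z":-1,"rx":0.5,"ry":0,"rz":0,"gripper":87},
    {"x":14,"y":0,"z":0,"rx":0,"ry":0,"rz":0,"gripper":87},
    {"x":14,"y":0,"z":0,"rx":0,"ry":0,"rz":0,"gripper":87},
    {"x":12,"y":0,"z":0,"rx":0,"ry":0,"rz":0,"gripper":87},
    {"x":8,"y":0,"z":0,"rx":0,"ry":0,"rz":0,"gripper":87},
    {"x":0,"y":0,"z":0,"rx":0,"ry":0,"rz":0,"gripper":87},
    {"x":0,"y":0,"z":0,"rx":0,"ry":0,"rz":0,"gripper":87},
  ],
)

```text
time: 12.07
tool_pos: [0.4993, -0.2952, 0.0437]
eef_rot: [-0.498, -0.502, -0.498, 0.502]
wrist_force: [-0.1, 0.8, 0.0]
opening: 0.0871
```

```bash
python3 - <<'E'
from h import *
delta([.4995,-.295,.031],-0.5)
c=cam('side');d=cam('top')
cv2.imwrite('pics/s11.png',cv2.resize(c['frame'][240:330,180:300,::-1],None,fx=6,fy=6,interpolation=cv2.INTER_CUBIC))
cv2.imwrite('pics/t11.png',cv2.resize(d['frame'][165:255,340:420,::-1],None,fx=6,fy=6,interpolation=cv2.INTER_CUBIC))
E
```

```text
t 12.0667 pos [ 0.4993 -0.2952  0.0437] F [-0.0594  0.7605  0.0446] open 0.08713914685487342 jaw yaw -0.43224314852326884 xaxis [-0.0005  0.     -1.    ]
shift tool mm [12.7105  0.2329 -0.2379]
rotvec deg [ 0.0678 -0.002   0.0269]
```

View pics/s11.png

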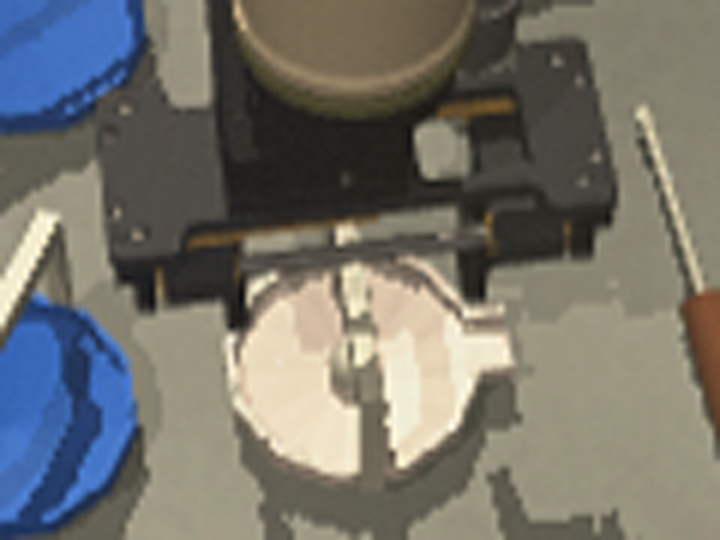

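View pics/t11.png

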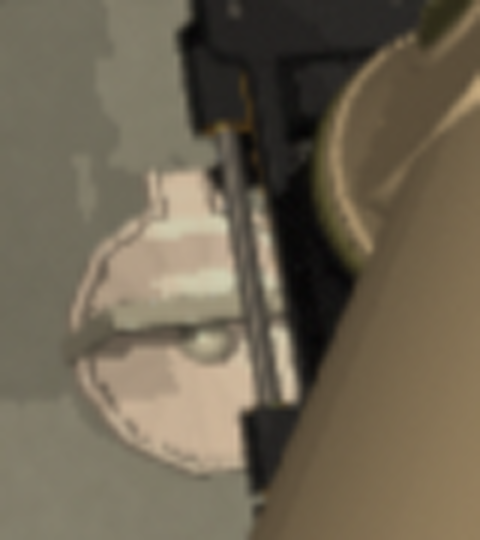

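```bash
python3 - <<'E'
from h import *
import pickle
c=pickle.load(open('g.pkl','rb'))[0]
for z in(.05,.06,.07,.08): print(z,proj(c,[[x,-.3047,z] for x in (.449,.549)]))
print([(180+u/6-.4,240+v/6-.4) for u,v in((237,326),(475,300))])
E
```

```text
0.05 [[218.4037 299.8009]
 [258.5355 294.4704]]
0.06 [[218.2736 297.844 ]
 [258.6682 292.4966]]
0.07 [[218.1418 295.8613]
 [258.8026 290.4969]]
0.08 [[218.0082 293.8521]
 [258.9388 288.4708]]
[(219.1, 293.93333333333334), (258.7666666666667, 289.6)]
```

>>> apply_moves(
  rows=[
    {"x":6,"y":0,"z":0,"rx":0,"ry":0,"rz":0,"gripper":60},
    {"x":4.5,"y":0,"z":0,"rx":0,"ry":0,"rz":0,"gripper":50},
    {"x":2,"y":0,"z":0,"rx":0,"ry":0,"rz":0,"gripper":40},
    {"x":0,"y":0,"z":0,"rx":0,"ry":0,"rz":0,"gripper":30},
    {"x":0,"y":0,"z":0,"rx":0,"ry":0,"rz":0,"gripper":26},
    {"x":0,"y":0,"z":0,"rx":0,"ry":0,"rz":0,"gripper":23},
    {"x":0,"y":0,"z":0,"rx":0,"ry":0,"rz":0,"gripper":20},
    {"x":0,"y":0,"z":0,"rx":0,"ry":0,"rz":0,"gripper":18},
    {"x":0,"y":0,"z":0,"rx":0,"ry":0,"rz":0,"gripper":16.5},
    {"x":0,"y":0,"z":0,"rx":0,"ry":0,"rz":0,"gripper":15},
    {"x":0,"y":0,"z":0,"rx":0,"ry":0,"rz":0,"gripper":14},
    {"x":0,"y":0,"z":0,"rx":0,"ry":0,"rz":0,"gripper":13},
  ],
  force=5,
)

```text
time: 13.17
tool_pos: [0.4994, -0.2952, 0.0313]
eef_rot: [0.498, 0.502, 0.498, -0.502]
wrist_force: [-0.8, 0.5, 0.0]
opening: 0.0165
```

>>> apply_moves(
  rows=[
    {"x":0,"y":0,"z":0,"rx":0,"ry":0,"rz":0,"gripper":12},
    {"x":0,"y":0,"z":0,"rx":0,"ry":0,"rz":0,"gripper":11},
    {"x":0,"y":0,"z":0,"rx":0,"ry":0,"rz":0,"gripper":10},
    {"x":0,"y":0,"z":0,"rx":0,"ry":0,"rz":0,"gripper":9},
    {"x":0,"y":0,"z":0,"rx":0,"ry":0,"rz":0,"gripper":6},
  ],
  force=5,
)

```text
time: 13.58
tool_pos: [0.4992, -0.2952, 0.0313]
eef_rot: [-0.498, -0.502, -0.498, 0.502]
wrist_force: [-0.2, -0.0, 0.5]
opening: 0.0095
```

```bash
python3 - <<'E'
from h import *
delta([.4995,-.295,.031],-0.5)
c=cam('side');d=cam('top')
cv2.imwrite('pics/s12.png',cv2.resize(c['frame'][240:330,180:300,::-1],None,fx=6,fy=6,interpolation=cv2.INTER_CUBIC))
cv2.imwrite('pics/t12.png',cv2.resize(d['frame'][165:255,340:420,::-1],None,fx=6,fy=6,interpolation=cv2.INTER_CUBIC))
E
```

```text
t 13.5833 pos [ 0.4992 -0.2952  0.0313] F [-0.2395 -0.0218  0.4656] open 0.009454584698837526 jaw yaw -0.431446531535558 xaxis [-0.0002  0.0002 -1.    ]
shift tool mm [ 0.2654  0.2578 -0.1729]
rotvec deg [ 0.0686 -0.0099  0.0132]
```

View pics/s12.png

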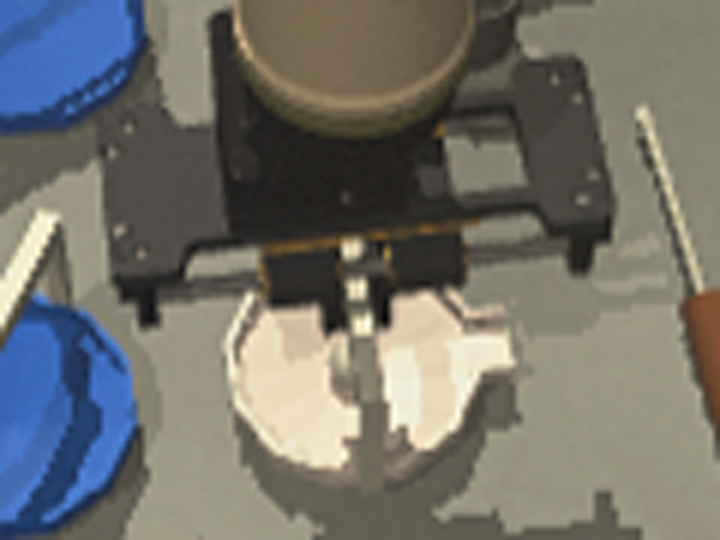

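View pics/t12.png

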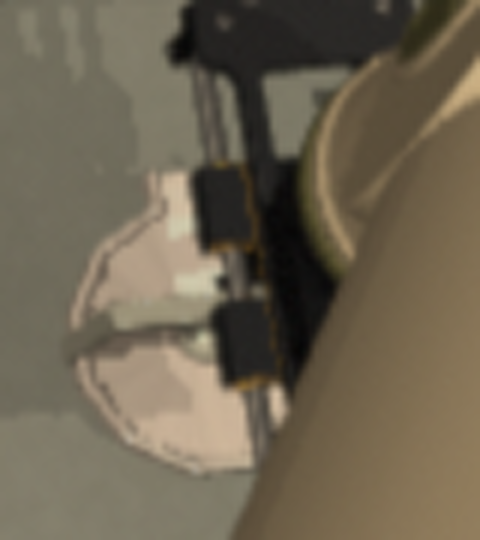

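The jaws closed on the bar at about 9.5 mm, with the dish unmoved and the ball at (200,342) in the top crop. I'll tighten the grip and lift slowly.

>>> apply_moves(
  rows=[
    {"x":0,"y":0,"z":0,"rx":0,"ry":0,"rz":0,"gripper":0},
    {"x":0,"y":0,"z":0,"rx":0,"ry":0,"rz":0,"gripper":0},
    {"x":0,"y":0,"z":0,"rx":0,"ry":0,"rz":0,"gripper":0},
    {"x":-0.5,"y":0,"z":0,"rx":0,"ry":0,"rz":0,"gripper":0},
    {"x":-1,"y":0,"z":0,"rx":0,"ry":0,"rz":0,"gripper":0},
    {"x":-1.5,"y":0,"z":0,"rx":0,"ry":0,"rz":0,"gripper":0},
    {"x":-2,"y":0,"z":0,"rx":0,"ry":0,"rz":0,"gripper":0},
    {"x":-2,"y":0,"z":0,"rx":0,"ry":0,"rz":0,"gripper":0},
    {"x":-2,"y":0,"z":0,"rx":0,"ry":0,"rz":0,"gripper":0},
    {"x":-1.5,"y":0,"z":0,"rx":0,"ry":0,"rz":0,"gripper":0},
    {"x":-1,"y":0,"z":0,"rx":0,"ry":0,"rz":0,"gripper":0},
    {"x":0,"y":0,"z":0,"rx":0,"ry":0,"rz":0,"gripper":0},
  ],
  force=35,
)

```text
time: 14.68
tool_pos: [0.4996, -0.2952, 0.0431]
eef_rot: [0.498, 0.502, 0.498, -0.502]
wrist_force: [0.9, 0.0, -2.5]
opening: 0.0095
```

```bash
python3 - <<'E'
from h import *
delta([.4995,-.295,.182-.0],-0.5)
c=cam('side');d=cam('top');print(pose()[0]['wrist_force'],pose()[0]['wrist_torque'])
cv2.imwrite('pics/s13.png',cv2.resize(c['frame'][240:330,180:300,::-1],None,fx=6,fy=6,interpolation=cv2.INTER_CUBIC))
E
```

```text
t 14.6833 pos [ 0.4996 -0.2952  0.0431] F [ 0.9097  0.0034 -2.4701] open 0.00947368459568905 jaw yaw -0.4268818859920059 xaxis [ 0.0004 -0.     -1.    ]
shift tool mm [-138.8864    0.0048   -0.2406]
rotvec deg [ 0.0731  0.0026 -0.0252]
[ 0.2356  1.0622 -1.4871] [-0.0612  0.0608 -0.0034]
```

View pics/s13.png

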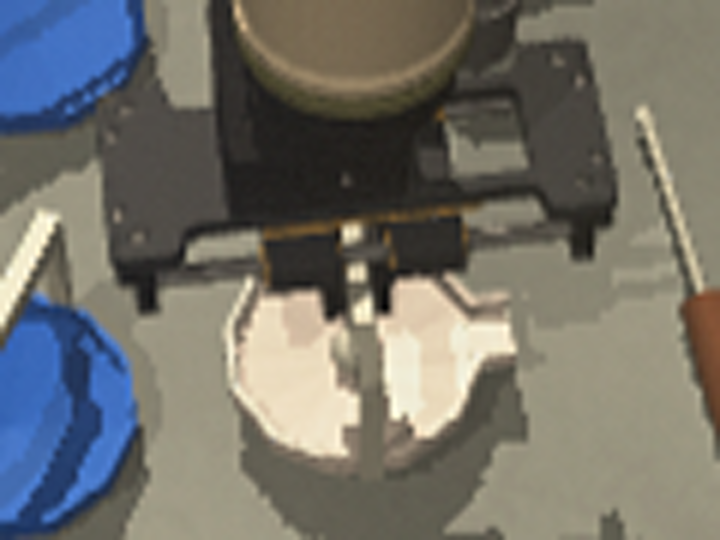

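>>> apply_moves(
  rows=[
    {"x":-1,"y":0,"z":0,"rx":0,"ry":0,"rz":0,"gripper":0},
    {"x":-2,"y":0,"z":0,"rx":0,"ry":0,"rz":0,"gripper":0},
    {"x":-3,"y":0,"z":0,"rx":0,"ry":0,"rz":0,"gripper":0},
    {"x":-4,"y":0,"z":0,"rx":0,"ry":0,"rz":0,"gripper":0},
    {"x":-5,"y":0,"z":0,"rx":0,"ry":0,"rz":0,"gripper":0},
    {"x":-6,"y":0,"z":0,"rx":0,"ry":0,"rz":0,"gripper":0},
    {"x":-6,"y":0,"z":0,"rx":0,"ry":0,"rz":0,"gripper":0},
    {"x":-6,"y":0,"z":0,"rx":0,"ry":0,"rz":0,"gripper":0},
    {"x":-6,"y":0,"z":0,"rx":0,"ry":0,"rz":0,"gripper":0},
    {"x":-6,"y":0,"z":0,"rx":0,"ry":0,"rz":0,"gripper":0},
    {"x":-6,"y":0,"z":0,"rx":0,"ry":0,"rz":0,"gripper":0},
    {"x":-6,"y":0,"z":0,"rx":0,"ry":0,"rz":0,"gripper":0},
  ],
)

```text
time: 15.78
tool_pos: [0.4994, -0.2952, 0.1005]
eef_rot: [0.498, 0.502, 0.498, -0.502]
wrist_force: [0.2, -0.8, -1.1]
opening: 0.0094
```

>>> apply_moves(
  rows=[
    {"x":-6,"y":0,"z":0,"rx":0,"ry":0,"rz":0,"gripper":0},
    {"x":-6,"y":0,"z":0,"rx":0,"ry":0,"rz":0,"gripper":0},
    {"x":-6,"y":0,"z":0,"rx":0,"ry":0,"rz":0,"gripper":0},
    {"x":-6,"y":0,"z":0,"rx":0,"ry":0,"rz":0,"gripper":0},
    {"x":-6,"y":0,"z":0,"rx":0,"ry":0,"rz":0,"gripper":0},
    {"x":-6,"y":0,"z":0,"rx":0,"ry":0,"rz":0,"gripper":0},
    {"x":-6,"y":0,"z":0,"rx":0,"ry":0,"rz":0,"gripper":0},
    {"x":-6,"y":0,"z":0,"rx":0,"ry":0,"rz":0,"gripper":0},
    {"x":-6,"y":0,"z":0,"rx":0,"ry":0,"rz":0,"gripper":0},
    {"x":-5,"y":0,"z":0,"rx":0,"ry":0,"rz":0,"gripper":0},
    {"x":-4,"y":0,"z":0,"rx":0,"ry":0,"rz":0,"gripper":0},
    {"x":-3,"y":0,"z":0,"rx":0,"ry":0,"rz":0,"gripper":0},
  ],
)

```text
time: 16.78
tool_pos: [0.4995, -0.2953, 0.1663]
eef_rot: [0.498, 0.502, 0.498, -0.502]
wrist_force: [0.3, 0.1, -3.1]
opening: 0.0097
```

>>> apply_moves(
  rows=[
    {"x":-2,"y":0,"z":0,"rx":0,"ry":0,"rz":0,"gripper":0},
    {"x":-1,"y":0,"z":0,"rx":0,"ry":0,"rz":0,"gripper":0},
    {"x":0,"y":0,"z":0,"rx":0.5,"ry":0,"rz":0,"gripper":0},
    {"x":0,"y":0,"z":0,"rx":1,"ry":0,"rz":0,"gripper":0},
    {"x":0,"y":0,"z":0,"rx":1.5,"ry":0,"rz":0,"gripper":0},
    {"x":0,"y":0,"z":0,"rx":2,"ry":0,"rz":0,"gripper":0},
    {"x":0,"y":0,"z":0,"rx":2.5,"ry":0,"rz":0,"gripper":0},
    {"x":0,"y":0,"z":0,"rx":2.5,"ry":0,"rz":0,"gripper":0},
    {"x":0,"y":0,"z":0,"rx":2.5,"ry":0,"rz":0,"gripper":0},
    {"x":0,"y":0,"z":0,"rx":2.5,"ry":0,"rz":0,"gripper":0},
    {"x":0,"y":0,"z":0,"rx":2.5,"ry":0,"rz":0,"gripper":0},
    {"x":0,"y":0,"z":0,"rx":2.5,"ry":0,"rz":0,"gripper":0},
  ],
)

```text
time: 17.78
tool_pos: [0.4993, -0.2951, 0.1686]
eef_rot: [-0.402, -0.581, -0.402, 0.582]
wrist_force: [0.6, 0.2, -2.6]
opening: 0.0093
```

```bash
python3 - <<'E'
from h import *
delta([.5765,0,.1793],-82.75);print(pose()[0]['joints'])
c=cam('side');d=cam('top')
cv2.imwrite('pics/s14.png',cv2.resize(c['frame'][190:310,180:300,::-1],None,fx=5,fy=5,interpolation=cv2.INTER_CUBIC))
E
```

```text
t 17.7833 pos [ 0.4993 -0.2951  0.1686] F [ 0.5679  0.1693 -2.6218] open 0.00927475119001311 jaw yaw -20.646512286462777 xaxis [-0.0003  0.0002 -1.    ]
shift tool mm [ -10.6823  -31.7963 -303.4259]
rotvec deg [62.1035  0.0103  0.0203]
[-0.1881  0.2956  0.7829  1.6448 -0.2154  1.2908  0.2728]
```

View pics/s14.png

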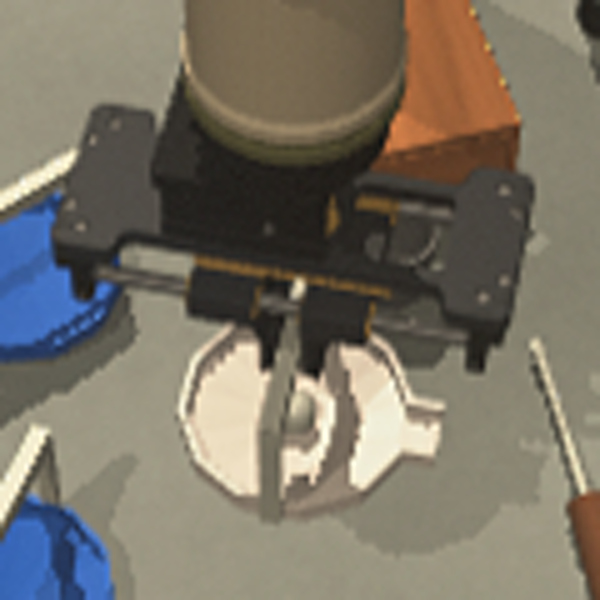

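>>> apply_moves(
  rows=[
    {"x":-0.8,"y":0,"z":0,"rx":2.5,"ry":0,"rz":0,"gripper":0},
    {"x":-0.8,"y":0,"z":0,"rx":2.5,"ry":0,"rz":0,"gripper":0},
    {"x":-0.8,"y":0,"z":0,"rx":2.5,"ry":0,"rz":0,"gripper":0},
    {"x":-0.8,"y":0,"z":0,"rx":2.5,"ry":0,"rz":0,"gripper":0},
    {"x":-0.8,"y":0,"z":0,"rx":2.5,"ry":0,"rz":0,"gripper":0},
    {"x":-0.8,"y":0,"z":0,"rx":2.5,"ry":0,"rz":0,"gripper":0},
    {"x":-0.8,"y":0,"z":0,"rx":2.5,"ry":0,"rz":0,"gripper":0},
    {"x":-0.8,"y":0,"z":0,"rx":2.5,"ry":0,"rz":0,"gripper":0},
    {"x":-0.8,"y":0,"z":0,"rx":2.5,"ry":0,"rz":0,"gripper":0},
    {"x":-0.8,"y":0,"z":0,"rx":2.5,"ry":0,"rz":0,"gripper":0},
    {"x":-0.8,"y":0,"z":0,"rx":2.5,"ry":0,"rz":0,"gripper":0},
    {"x":-0.8,"y":0,"z":0,"rx":2.5,"ry":0,"rz":0,"gripper":0},
  ],
)

```text
time: 18.88
tool_pos: [0.4993, -0.2952, 0.1783]
eef_rot: [-0.239, -0.665, -0.239, 0.666]
wrist_force: [0.1, 0.9, -1.6]
opening: 0.0095
```

>>> apply_moves(
  rows=[
    {"x":0,"y":0,"z":0,"rx":2.5,"ry":0,"rz":0,"gripper":0},
    {"x":0,"y":0,"z":0,"rx":2.5,"ry":0,"rz":0,"gripper":0},
    {"x":0,"y":0,"z":0,"rx":2.5,"ry":0,"rz":0,"gripper":0},
    {"x":0,"y":0,"z":0,"rx":2.5,"ry":0,"rz":0,"gripper":0},
    {"x":0,"y":0,"z":0,"rx":2.5,"ry":0,"rz":0,"gripper":0},
    {"x":0,"y":0,"z":0,"rx":2.5,"ry":0,"rz":0,"gripper":0},
    {"x":0,"y":0,"z":0,"rx":2.5,"ry":0,"rz":0,"gripper":0},
    {"x":0,"y":0,"z":0,"rx":2.5,"ry":0,"rz":0,"gripper":0},
    {"x":0,"y":0,"z":0,"rx":2.5,"ry":0,"rz":0,"gripper":0},
    {"x":0,"y":0,"z":0,"rx":2.5,"ry":0,"rz":0,"gripper":0},
    {"x":0,"y":0,"z":0,"rx":2,"ry":0,"rz":0,"gripper":0},
    {"x":0,"y":0,"z":0,"rx":1.5,"ry":0,"rz":0,"gripper":0},
  ],
)

```text
time: 19.88
tool_pos: [0.4994, -0.2951, 0.1783]
eef_rot: [-0.068, -0.704, -0.068, 0.704]
wrist_force: [-1.0, 0.5, -2.5]
opening: 0.0097
```

>>> apply_moves(
  rows=[
    {"x":0,"y":0,"z":0,"rx":1,"ry":0,"rz":0,"gripper":0},
    {"x":0,"y":0,"z":0,"rx":0.5,"ry":0,"rz":0,"gripper":0},
    {"x":0,"y":0,"z":0,"rx":0,"ry":0,"rz":0,"gripper":0},
  ],
)

```text
time: 20.13
tool_pos: [0.4994, -0.2951, 0.1784]
eef_rot: [-0.059, -0.705, -0.059, 0.705]
wrist_force: [0.4, 0.2, -2.5]
opening: 0.0101
```

```bash
python3 - <<'E'
from h import *
delta([.5765,0,.1793],-82.75);print(pose()[0]['joints'])
c=cam('side');d=cam('top')
cv2.imwrite('pics/s15.png',cv2.resize(c['frame'][190:310,180:300,::-1],None,fx=5,fy=5,interpolation=cv2.INTER_CUBIC))
E
```

```text
t 20.1333 pos [ 0.4994 -0.2951  0.1784] F [ 0.3584  0.2343 -2.5377] open 0.010125222151111035 jaw yaw -80.42110000624217 xaxis [-0.0001  0.0001 -1.    ]
shift tool mm [  -0.9005 -278.1885 -125.1633]
rotvec deg [2.3289 0.0031 0.0074]
[-0.328   0.3386  0.9769  1.637  -0.2882  1.3205 -0.7089]
```

View pics/s15.png

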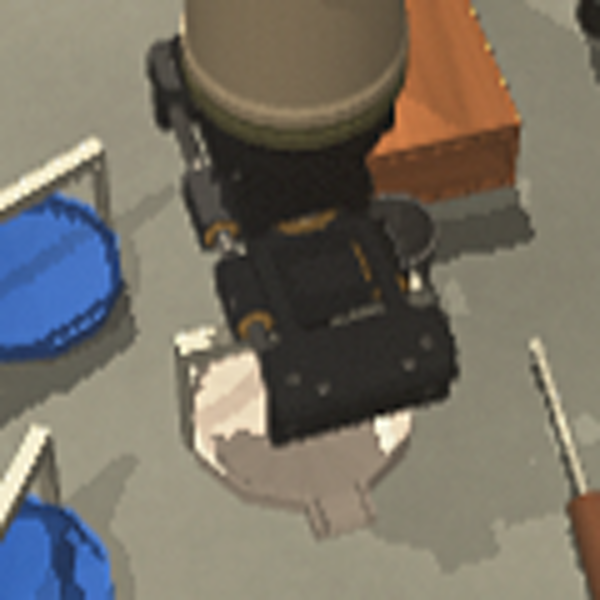

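>>> apply_moves(
  rows=[
    {"x":-0.4,"y":0,"z":0,"rx":0.8,"ry":0,"rz":0,"gripper":0},
    {"x":-0.4,"y":0,"z":0,"rx":0.8,"ry":0,"rz":0,"gripper":0},
    {"x":0,"y":0,"z":0,"rx":0.7,"ry":0,"rz":0,"gripper":0},
    {"x":0,"y":-0.9,"z":-0.4,"rx":0,"ry":0,"rz":0,"gripper":0},
    {"x":0,"y":-1.9,"z":-0.7,"rx":0,"ry":0,"rz":0,"gripper":0},
    {"x":0,"y":-2.8,"z":-1.1,"rx":0,"ry":0,"rz":0,"gripper":0},
    {"x":0,"y":-3.7,"z":-1.5,"rx":0,"ry":0,"rz":0,"gripper":0},
    {"x":0,"y":-4.6,"z":-1.9,"rx":0,"ry":0,"rz":0,"gripper":0},
    {"x":0,"y":-5.6,"z":-2.2,"rx":0,"ry":0,"rz":0,"gripper":0},
    {"x":0,"y":-6.5,"z":-2.6,"rx":0,"ry":0,"rz":0,"gripper":0},
    {"x":0,"y":-7.4,"z":-3,"rx":0,"ry":0,"rz":0,"gripper":0},
    {"x":0,"y":-7.4,"z":-3,"rx":0,"ry":0,"rz":0,"gripper":0},
  ],
)

```text
time: 21.23
tool_pos: [0.5108, -0.2516, 0.1792]
eef_rot: [0.045, 0.706, 0.045, -0.706]
wrist_force: [0.9, 0.1, -2.0]
opening: 0.0098
```

>>> apply_moves(
  rows=[
    {"x":0,"y":-7.4,"z":-3,"rx":0,"ry":0,"rz":0,"gripper":0},
    {"x":0,"y":-7.4,"z":-3,"rx":0,"ry":0,"rz":0,"gripper":0},
    {"x":0,"y":-7.4,"z":-3,"rx":0,"ry":0,"rz":0,"gripper":0},
    {"x":0,"y":-7.4,"z":-3,"rx":0,"ry":0,"rz":0,"gripper":0},
    {"x":0,"y":-7.4,"z":-3,"rx":0,"ry":0,"rz":0,"gripper":0},
    {"x":0,"y":-7.4,"z":-3,"rx":0,"ry":0,"rz":0,"gripper":0},
    {"x":0,"y":-7.4,"z":-3,"rx":0,"ry":0,"rz":0,"gripper":0},
    {"x":0,"y":-7.4,"z":-3,"rx":0,"ry":0,"rz":0,"gripper":0},
    {"x":0,"y":-7.4,"z":-3,"rx":0,"ry":0,"rz":0,"gripper":0},
    {"x":0,"y":-7.4,"z":-3,"rx":0,"ry":0,"rz":0,"gripper":0},
    {"x":0,"y":-7.4,"z":-3,"rx":0,"ry":0,"rz":0,"gripper":0},
    {"x":0,"y":-7.4,"z":-3,"rx":0,"ry":0,"rz":0,"gripper":0},
  ],
)

```text
time: 22.23
tool_pos: [0.5352, -0.1593, 0.1792]
eef_rot: [0.045, 0.706, 0.045, -0.706]
wrist_force: [0.3, 0.5, -2.1]
opening: 0.0095
```

>>> apply_moves(
  rows=[
    {"x":0,"y":-7.4,"z":-3,"rx":0,"ry":0,"rz":0,"gripper":0},
    {"x":0,"y":-7.4,"z":-3,"rx":0,"ry":0,"rz":0,"gripper":0},
    {"x":0,"y":-7.4,"z":-3,"rx":0,"ry":0,"rz":0,"gripper":0},
    {"x":0,"y":-7.4,"z":-3,"rx":0,"ry":0,"rz":0,"gripper":0},
    {"x":0,"y":-7.4,"z":-3,"rx":0,"ry":0,"rz":0,"gripper":0},
    {"x":0,"y":-7.4,"z":-3,"rx":0,"ry":0,"rz":0,"gripper":0},
    {"x":0,"y":-6.5,"z":-2.6,"rx":0,"ry":0,"rz":0,"gripper":0},
    {"x":0,"y":-5.6,"z":-2.2,"rx":0,"ry":0,"rz":0,"gripper":0},
    {"x":0,"y":-4.6,"z":-1.9,"rx":0,"ry":0,"rz":0,"gripper":0},
    {"x":0,"y":-3.7,"z":-1.5,"rx":0,"ry":0,"rz":0,"gripper":0},
    {"x":0,"y":-2.8,"z":-1.1,"rx":0,"ry":0,"rz":0,"gripper":0},
    {"x":0,"y":-1.9,"z":-0.7,"rx":0,"ry":0,"rz":0,"gripper":0},
  ],
)

```text
time: 23.23
tool_pos: [0.554, -0.0873, 0.1792]
eef_rot: [-0.045, -0.706, -0.045, 0.706]
wrist_force: [0.8, -0.0, -1.5]
opening: 0.0096
```

```bash
python3 - <<'E'
from h import *
delta([.5765,-.0005,.1793],-82.75);print(pose()[0]['joints'])
c=cam('side','s16f.png');d=cam('top')
cv2.imwrite('pics/s16.png',cv2.resize(c['frame'][100:260,160:340,::-1],None,fx=4,fy=4,interpolation=cv2.INTER_CUBIC))
E
```

```text
t 23.2333 pos [ 0.554  -0.0873  0.1792] F [ 0.7515 -0.0058 -1.5126] open 0.009633670891261877 jaw yaw -82.72591011888782 xaxis [-0.      0.0001 -1.    ]
shift tool mm [ -0.0832 -83.2179 -33.3012]
rotvec deg [ 0.0241 -0.0001  0.003 ]
[-0.7082  0.2624  0.9313  1.6847 -0.2175  1.3041 -1.1793]
```

View pics/s16.png

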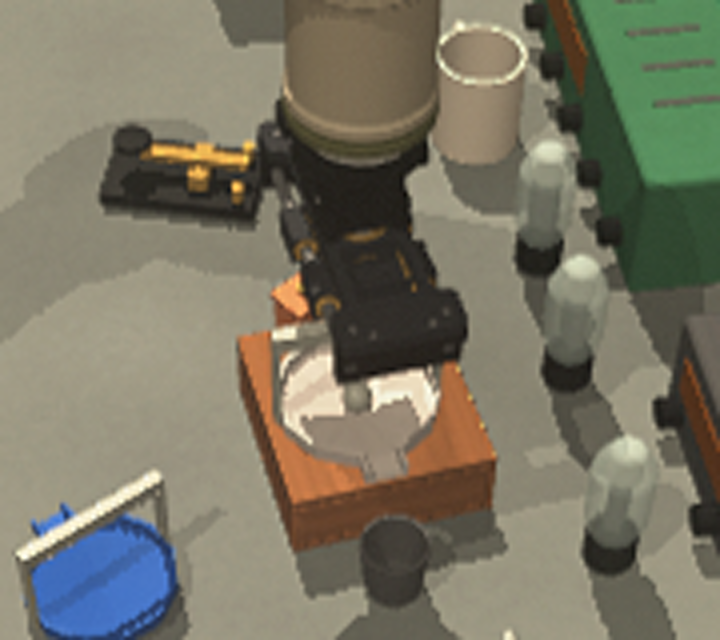

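>>> apply_moves(
  rows=[
    {"x":0,"y":-1.9,"z":-0.7,"rx":0,"ry":0,"rz":0,"gripper":0},
    {"x":0,"y":-2.8,"z":-1.1,"rx":0,"ry":0,"rz":0,"gripper":0},
    {"x":0,"y":-3.7,"z":-1.5,"rx":0,"ry":0,"rz":0,"gripper":0},
    {"x":0,"y":-4.6,"z":-1.9,"rx":0,"ry":0,"rz":0,"gripper":0},
    {"x":0,"y":-5.6,"z":-2.2,"rx":0,"ry":0,"rz":0,"gripper":0},
    {"x":0,"y":-6.5,"z":-2.6,"rx":0,"ry":0,"rz":0,"gripper":0},
    {"x":0,"y":-6.5,"z":-2.6,"rx":0,"ry":0,"rz":0,"gripper":0},
    {"x":0,"y":-6.5,"z":-2.6,"rx":0,"ry":0,"rz":0,"gripper":0},
    {"x":0,"y":-6.5,"z":-2.6,"rx":0,"ry":0,"rz":0,"gripper":0},
    {"x":0,"y":-6.5,"z":-2.6,"rx":0,"ry":0,"rz":0,"gripper":0},
    {"x":0,"y":-6.5,"z":-2.6,"rx":0,"ry":0,"rz":0,"gripper":0},
    {"x":0,"y":-5.6,"z":-2.2,"rx":0,"ry":0,"rz":0,"gripper":0},
  ],
)

```text
time: 24.33
tool_pos: [0.5711, -0.0207, 0.1792]
eef_rot: [0.045, 0.706, 0.045, -0.706]
wrist_force: [-0.2, -0.4, -1.9]
opening: 0.0096
```

>>> apply_moves(
  rows=[
    {"x":0,"y":-5.6,"z":-2.2,"rx":0,"ry":0,"rz":0,"gripper":0},
    {"x":0,"y":-4.6,"z":-1.9,"rx":0,"ry":0,"rz":0,"gripper":0},
    {"x":0,"y":-3.7,"z":-1.5,"rx":0,"ry":0,"rz":0,"gripper":0},
    {"x":0,"y":-2.8,"z":-1.1,"rx":0,"ry":0,"rz":0,"gripper":0},
    {"x":0,"y":-1.9,"z":-0.7,"rx":0,"ry":0,"rz":0,"gripper":0},
    {"x":0,"y":-0.9,"z":-0.4,"rx":0,"ry":0,"rz":0,"gripper":0},
    {"x":0,"y":0,"z":0,"rx":0,"ry":0,"rz":0,"gripper":0},
    {"x":0,"y":0,"z":0,"rx":0,"ry":0,"rz":0,"gripper":0},
    {"x":0,"y":0,"z":0,"rx":0,"ry":0,"rz":0,"gripper":0},
    {"x":0,"y":0,"z":0,"rx":0,"ry":0,"rz":0,"gripper":0},
  ],
)

```text
time: 25.17
tool_pos: [0.5762, -0.0016, 0.1793]
eef_rot: [0.045, 0.706, 0.045, -0.706]
wrist_force: [0.0, 0.4, -2.7]
opening: 0.0094
```

```bash
python3 - <<'E'
from h import *
import pickle
delta([.5765,-.0005,.1793],-82.75);print(pose()[0]['joints'])
c=cam('side','s17f.png');d=cam('top');pickle.dump((c,d),open('end.pkl','wb'))
cv2.imwrite('pics/s17.png',cv2.resize(c['frame'][100:230,180:330,::-1],None,fx=5,fy=5,interpolation=cv2.INTER_CUBIC))
cv2.imwrite('pics/t17.png',cv2.resize(d['frame'],(800,600))[:,:,::-1])
E
```

```text
t 25.1667 pos [ 0.5762 -0.0016  0.1793] F [ 0.0458  0.3732 -2.6927] open 0.009427109024245905 jaw yaw -82.7528671793959 xaxis [ 0.0001  0.0001 -1.    ]
shift tool mm [-0.0365 -1.0264 -0.4612]
rotvec deg [-0.0029 -0.0053  0.0053]
[-0.8049  0.2995  0.8893  1.6438 -0.2393  1.3128 -1.3201]
```

View pics/s17.png

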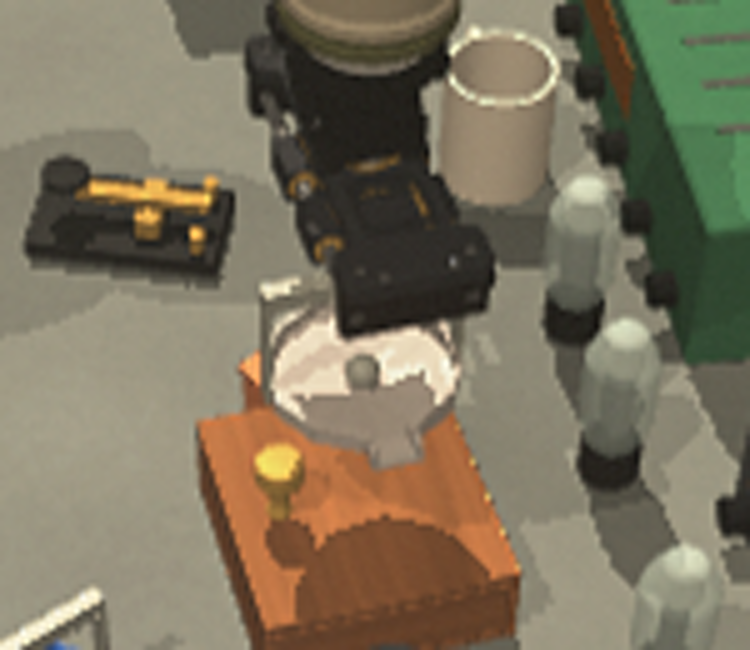

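View pics/t17.png

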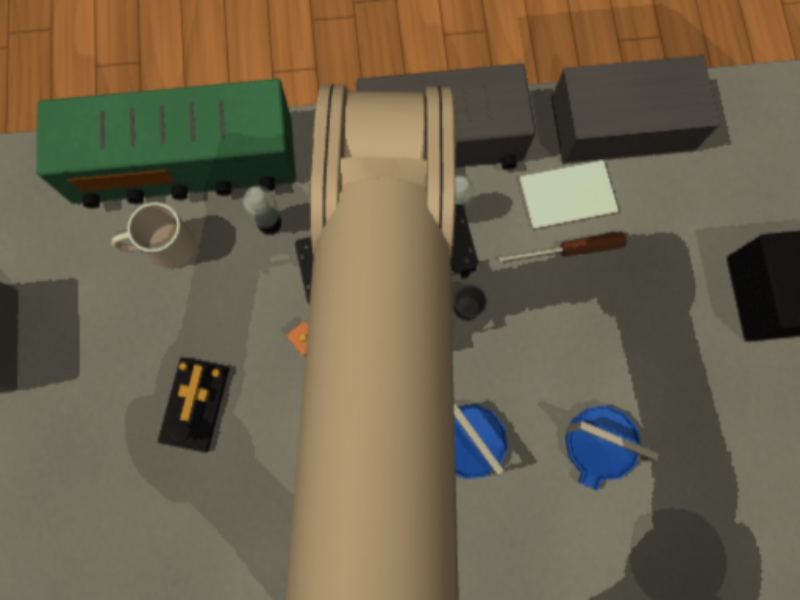

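```bash
python3 - <<'E'
from h import *
import pickle
c,d=pickle.load(open('end.pkl','rb'))
b=np.radians(7.25);C=np.array([.5762,-.0016,.148])
f=lambda p:((p-[180,100])*5+2).round(0)
for z in(.138,.148,.158,.168):
    C[2]=z;print(z,'spout',f(proj(c,C+[.067*np.sin(b),-.067*np.cos(b),.015])),'ball',f(proj(c,C+[0,0,.016])))
o=lambda u,v:(180+u/5-.4,100+v/5-.4)
print('knob check',f(proj(c,np.array([.5765,-.0005,.093])-.045*np.array([np.cos(b),np.sin(b),0]))))
# lid shut: corner check
for sx,sy in((-1,-1),(1,-1),(-1,1)):
    print(sx,sy,f(proj(c,np.array([.5765,-.0005,.058])+sx*.075*np.array([np.cos(b),np.sin(b),0])+sy*.08*np.array([-np.sin(b),np.cos(b),0]))))
E
```

```text
0.138 spout [[392. 472.]] ball [[356. 380.]]
0.148 spout [[392. 459.]] ball [[356. 368.]]
0.158 spout [[393. 447.]] ball [[357. 355.]]
0.168 spout [[393. 434.]] ball [[357. 342.]]
knob check [[277. 468.]]
-1 -1 [[263. 627.]]
1 -1 [[521. 570.]]
-1 1 [[193. 417.]]
```

Spout tip (396,462) and ball (363,372) match the predictions for underside z of about 0.147. The lid corners match the shut position. I'll wait a moment and check that nothing moves.

>>> apply_moves(
  rows=[
    {"x":0,"y":0,"z":0,"rx":0,"ry":0,"rz":0,"gripper":0},
    {"x":0,"y":0,"z":0,"rx":0,"ry":0,"rz":0,"gripper":0},
    {"x":0,"y":0,"z":0,"rx":0,"ry":0,"rz":0,"gripper":0},
    {"x":0,"y":0,"z":0,"rx":0,"ry":0,"rz":0,"gripper":0},
    {"x":0,"y":0,"z":0,"rx":0,"ry":0,"rz":0,"gripper":0},
    {"x":0,"y":0,"z":0,"rx":0,"ry":0,"rz":0,"gripper":0},
  ],
)

```text
time: 25.77
tool_pos: [0.5762, -0.0013, 0.1792]
eef_rot: [0.045, 0.706, 0.045, -0.706]
wrist_force: [-0.5, 0.3, -2.7]
opening: 0.0095
```

```bash
python3 - <<'E'
from h import *
import pickle
c0=pickle.load(open('end.pkl','rb'))[0]
c=cam('side','s18.png')
df=np.abs(c['frame'].astype(int)-c0['frame'])[100:230,180:330].max(2)
print('changed px',(df>25).sum(),df.max());s=pose()[0];print(s['tool_pos'],np.abs(s['joint_vel']).max(),s['opening'],s['wrist_force'])
print(bot.job_done())
E
```

```text
changed px 27 85
[ 0.5762 -0.0013  0.1792] 0.0017926903894233863 0.009624274234043955 [-0.7696 -0.0781 -1.9048]
the job is handed in; nothing more can be done
None
```

I lowered the lid until it was shut, lifted the dish by its bridge handle and gave it about a quarter turn. It was handed in at about 26 s, held over the middle of the lid with its spout pointing out over the end where the pot stands.

**Last checks:**
- **Dish:** it was level (tool axis vertical within 0.1°), with jaw yaw −82.75° for a bin yaw of about 7.25°. Its centre was about 1 mm from the measured bin centre.
- **Height:** the underside was about 147–148 mm above the desk, so about 90 mm above the lid.
- **Ball and lid:** the ball was in the middle of the dish, and the lid's corners matched the shut position. The other things visible in the last pictures looked unmoved; the arm hid some of them from above.
- **Stillness:** the tool held within 0.3 mm. A comparison of two pictures taken about 0.6 s apart still showed 27 changed pixels in the crop, which I did not trace.

**What went wrong or disagreed:**
- **Height reading:** the reported tool height was about 35 mm lower than the cameras and the contact with the lid showed. I worked from the contact height and, for the final height, from the reading taken at the grasp on the desk.
- **Hard press on the lid:** because of that, I pressed too far at the end of shutting it, with about 81 N down and 35 N sideways through the fingertips. That is under the 120 N wrist limit but far from gentle. I backed off at once, and the lid was shut with no shift that I could see.

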